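Clamp a sample under the analyser's torque-limited press

TASK

Get the larger round sample ready to be measured: lay it flat in the round recess of the infrared analyser's crystal plate and let go, then swing the press arm clockwise over it until it meets its stop. Turn the press knob clockwise until its torque clutch clicks and stop there (one click, two at the most), then let go, leaving the sample clamped and the other samples and things on the bench where they are.

Things in the scene. Friction and masses are not known exactly. Their poses are not given: they have to be found in the camera images.
- instrument: compact light-grey infrared analyser fixed to the bench, 190 mm deep (own x), 212 mm wide (y), steel work plate on top 50 mm over the bench; a post at its left carries the press arm, the crystal plate lies at its right front. Origin: centre of its underside; own +x points away from the robot, +y to the robot's left at yaw 0.
- crystal_plate: round steel crystal plate on the work plate, 51 mm across outside its raised lip, with a recess 32 mm across and 4 mm deep that takes the sample with 2 mm play all round; lip top 60 mm over the bench. The crystal is delicate: never press on this plate with the fingers harder than 20 N. Origin: centre of its underside.
- seat (a point): centre of the recess's floor (56 mm over the bench): the underside of the seated sample comes to this point
- press_arm: aluminium press arm: level bar 24 mm wide (underside 86, top 106 mm over the bench). Starts parked, pointing back; swings stiffly (0.16 N m) clockwise from above, 70 to 90 degrees, to a hard stop pin with the knob's axis over the recess; stays where left, and clockwise knob torque holds it at the stop. Knob on its end, anvil below. Origin: on the pivot axis, bar's underside; x: along the bar.
- press_pivot (a point): point on the arm's pivot axis, level with the top of the bar (106 mm over the bench); the round boss about it has a radius of 19 mm
- press_axis (a point): point on the knob's and anvil's axis, 98 mm from the pivot, level with the top of the bar
- collar: thin steel collar, 43 mm across, under the knob, fixed to the anvil's screw (clockwise: anvil goes down 4 mm a radian; the screw stays where it is left). How far it must turn until the anvil touches the sample is not known beforehand (0.3 to 1.9 rad: different tips are fitted). Dark index tick at its rim on its own +x axis. Origin: on the axis, on top of the bar; z up.
- knob_top (a point): top centre of the black ribbed round knob, 45 mm across, 26 mm high (113 to 139 mm over the bench), driving the collar through a sprung-ball clutch. Free turning takes about 0.15 N m; once the anvil bears, torque rises over about 0.55 rad to about 0.29 N m, then the clutch clicks: torque falls sharply and the knob slips 0.26 rad on the collar. Each 0.26 rad more is another click.
- knob_pointer (a point): end of the pointer line on the knob's top, 16 mm from its axis. It stands over the collar's tick (own +x) until the clutch slips; then its y in the collar's frame is -16 mm x sin(slip): about -4.1 mm after one click clockwise, -8 mm after two. The clutch slips the same way when turned back hard.
- sample_tray: low aluminium tray on the bench, 216 mm long (own x), 66 mm wide, floor 3 mm thick, rim 6 mm high, with three pale plastic samples in a row 70 mm apart, in any order. Origin: centre of its underside.
- sample_disc: the sample to clamp: pale plastic disc, 28 mm across and 12 mm high, 20 g. Origin: centre of its underside.
- square_sample: pale plastic sample 26 x 26 x 12 mm; stays on the tray. Origin: centre of its underside.
- small_disc: smaller pale plastic disc, 18 mm across, 12 mm high; stays on the tray. Origin: centre of its underside.
- stain_bottle: brown dropper bottle, 36 mm across, 102 mm high, at the back; leave it
- vial: small glass vial, 22 mm across, 44 mm high, at the back right; leave it
- forceps: steel forceps, 127 mm long, lying at the front edge; leave them
- pen: ball pen, 134 mm long, lying at the front edge; leave it
Not all that is in view belongs to the job. What is shaped like the sample_disc but blue is not meant.

How it is judged:
On the way, in this order (a step that is already met when the one before it is completed fails the run):
1. the larger round sample lies flat in the recess of the crystal plate, released (horizontal distance between sample_disc and seat below 0.003 m and z of sample_disc in the frame of seat below 0.0015 m and angle between sample_disc's own z axis and vertical below 0.06 rad and contact force between the fingers and sample_disc below 0.05 N), for 0.2 s.
2. the press arm stands at its stop, its axis over the sample (horizontal distance between each of press_axis, sample_disc and seat below 0.003 m), for 0.2 s.
3. the knob's clutch has clicked clockwise with the anvil bearing on the sample (y of knob_pointer in the frame of collar below -0.0032 m and contact force between press_arm and sample_disc above 14 N), for 0.2 s.
At the end, for the whole second after the job is handed in: the larger round sample lies flat in the recess (centred within 3 mm, raised by less than 1.5 mm), the arm is at its stop (within 3 mm over the recess), the clutch has clicked once or twice clockwise (slip 0.2 to 0.66 rad), and the released press still bears on the sample with over 14 N (all of step 2 and all of step 3 and z of sample_disc in the frame of seat below 0.0015 m and angle between sample_disc's own z axis and vertical below 0.06 rad and y of knob_pointer in the frame of collar above -0.0099 m); the robot touches nothing.
It fails at once if the clutch is turned to a third click (y of knob_pointer in the frame of collar below -0.0099 m).
It fails at once if the fingers press on the crystal plate with more than 20 N (contact force between the fingers and crystal_plate above 20 N).
It fails at once if another sample or a thing on the bench is moved by more than 20 mm (distance of any of square_sample, small_disc, stain_bottle, vial, forceps, pen from where it was at the start of the episode above 0.02 m).
It also fails if it takes over 72 s, if anything falls off the work surface, if the arm or the gripper's body presses on something with over 40 N, if the wrist force passes 120 N, or if a joint passes its speed limit or range.

ROBOT

A 7-joint arm with a two-finger parallel gripper is mounted at the origin on a cart in front of the work surface, level with it; the furniture and walls round the work are solid. World frame = base frame: x ahead of the robot, y to its left, z up, the work surface at z = 0. Lengths are in m, angles in rad, forces in N, time in s.
With the tool pointing down it reaches from about 0.425 to 0.925 m from the base axis. Payload 6.8 kg.
Tool frame: the origin (TCP) lies where the fingers leave the gripper's body, on its centre line; the fingertips stand 73 mm ahead of it and the grasp point (between the pads) lies 54 mm ahead of it; z points along the fingers, y is the direction in which the jaws open and shut (so a half turn about z gives the same grasp; the last joint's range is limited). The gripper opens to 85 mm and grips with 20 to 120 N. Pads are 22 mm wide; open, the fingers measure 114 mm over their backs; the gripper's body (76 mm by 85 mm) begins 54 mm behind the grasp point. The pads swing forward as they close: fully open they stand 13 mm farther back than shut.
Start: joints at [1.152, 0.477, 0.022, 1.555, -0.011, 1.109, -0.083], TCP at [0.206, -0.643, 0.304] pointing down, gripper open.
Joint ranges: [-2.96, 2.96], [-0.34, 2.1], [-1.41, 1.46], [0.24, 2.44], [-1.37, 4.51], [0.17, 1.92], [-2.96, 2.96]. Speed limits (rad/s): [2.39, 2.39, 3.14, 3.14, 3.14, 3.14, 3.14].

INTERFACE

Orientations are given as a rotation vector (axis times angle).
In Python, from bench import r gives the robot as it stands.
- The arm moves only by the shell command python3 -m handwheel 'ROWS' [FORCE]. ROWS is JSON, a list that holds one entry, the list of rows, each a list of 7 numbers: the shift along the world's x, y, z in m, then the turn, a rotation vector about the world's x, y, z in rad, then the finger opening in m, from 0 to 0.0854. A call has 1 to 10 rows; each row shifts and turns the commanded pose from where the row before left it; what a row does not reach is not made up. A row lasts 1/12 s, in which the tool goes at most 41.7 mm and 7.16 degrees, less where a joint would pass 70% of its speed; a pose out of reach is approached as far as the arm can. A call is refused whole if a number of a shift passes 0.0417 or a number of a turn 0.125, either way. A call with a gripper value outside its range is refused whole. The fingers move at their own pace and stop on an object; FORCE is the grip in N (left out, the last holds). Time passes only in rows, so rows that do not move let the fingers close. It gives the time, the measured TCP pose, the force and the opening at its end, in the units of the state.
- r.get_obs(): the state, without advancing time (a new reading comes with each control period).
- r.grab_frame(name): name is "side" or "top" or "wrist"; returns (picture, depth): 420x560x3 uint8, red, green, blue; 420x560 float32, m along the optical axis (not along the pixel's ray), 0 where there is no reading.
- r.get_calibration(name): a dict with "vertical_fov" (degrees; the focal length in pixels is half the picture's height over the tangent of half this angle, whatever the lens; pixels are square), "cx", "cy" (the principal point, pixels), "R" (3x3) and "t" (3): a world point X has camera coordinates R X + t; the wrist camera has in their place "T_tool_cam" (4x4, takes a point from camera to tool coordinates, whose origin is the TCP and whose axes are the flange's). Camera axes: x right, y down, z forward; pixel columns grow to the right and rows downward; lengths in m; the calibration is good to about 2 mm. A picture is of the moment at which its call begins: read the wrist's pose just before it. get_calibration takes no time and is no camera call.
- r.hand_in(): hands the job in, once; it reports no verdict.
Trained networks look in the newest picture that a camera, given by its name, has taken for a name from the list of things; names that differ only in an ending like _2 or _b are one class to them, and where a whole thing is asked for, a point or a joint stands for the part that bears it (a point fixed in the world has none). Each returns a list of dicts, best first, with "p" (0 to 1); they miss things now and then, are a little off and sometimes report something else, mostly with a low value. They report only what shows in the picture. A call takes as long as a camera call. They do not tell look-alikes from the thing itself.
- r.masks_of(label, camera): "pixels" (420x560 bool, what is visible of it) and "at" ([column, row] in pixels, amid what is visible of it).
The state is a dict: "clock": time; "joints": joint angles; "qvel": joint speeds; "tau": joint torques, N m; "tcp_pos": TCP position; "orientation": TCP orientation; "contact_force": force on the tool from outside, world axes, zero at the start; "moment": the same for the moment, N m; "grip_width": finger opening in m.
Only numpy, scipy, OpenCV 4.12 (cv2) and the standard library are available. Lean on these libraries where they do the work, as an engineer would, in place of code of your own. Each camera call takes 0.05 s, during which the arm holds its last target.

## Working session

There is one attempt and no reset: what is moved stays moved. The work goes in short steps, Python scripts to look and compute and a shell command to move; the robot and the scene stay as the last step left them, time stands still between calls to the robot, and variables do not carry over. Pictures are saved under pics/ and viewed, and the job is handed in when it is done.

```bash
mkdir -p pics; ls; cat > h.py <<'E'
import numpy as np, cv2
from bench import r
from scipy.spatial.transform import Rotation as Ro
def cam(n,o=None):
    c=r.get_calibration(n); f=210/np.tan(np.radians(c["vertical_fov"])/2)
    if "R" in c: R=np.array(c["R"]);t=np.array(c["t"])
    else:
        T=np.array(c["T_tool_cam"]); o=o or r.get_obs()
        W=np.eye(4);W[:3,:3]=Ro.from_rotvec(o["orientation"]).as_matrix();W[:3,3]=o["tcp_pos"]
        M=np.linalg.inv(W@T);R=M[:3,:3];t=M[:3,3]
    return f,c["cx"],c["cy"],R,t
def w(C,u,v,d):
    f,cx,cy,R,t=C
    u=np.asarray(u,float);v=np.asarray(v,float);d=np.asarray(d,float)
    P=np.stack([(u-cx)/f*d,(v-cy)/f*d,d],-1)
    return (P-t)@R
def onz(C,u,v,z):
    f,cx,cy,R,t=C
    o=-R.T@t; dd=np.array([(u-cx)/f,(v-cy)/f,1])@R
    return o+dd*(z-o[2])/dd[2]
def proj(C,X):
    f,cx,cy,R,t=C
    p=R@np.asarray(X)+t
    return p[0]/p[2]*f+cx,p[1]/p[2]*f+cy
def shot(n,name):
    o=r.get_obs();im,d=r.grab_frame(n)
    cv2.imwrite(f"pics/{name}.png",im[:,:,::-1]);np.savez(f"pics/{name}.npz",im=im,d=d)
    return cam(n,o),im,d
E
python3 - <<'E'
from h import *
o=r.get_obs();print(o)
for n in("top","side","wrist"):
    C,im,d=shot(n,n+"0");print(n,C,np.array(r.get_calibration(n).get("T_tool_cam",0)))
E
```

```text
pics
{'clock': 0.0, 'joints': array([ 1.15189958,  0.47782521,  0.02232976,  1.5564556 , -0.01153615,
        1.10927415, -0.08316301]), 'qvel': array([ 7.68800169e-04,  1.41840565e-05, -4.21658381e-04, -1.05885880e-03,
        8.34560786e-04, -3.11273355e-04, -5.21380884e-04]), 'tau': array([ 4.67175892e-05, -5.96448183e+01,  1.60749178e+00, -2.81196660e+01,
        1.22949597e-02,  9.08097922e-03, -1.19011710e-05]), 'tcp_pos': array([ 0.20629604, -0.64222357,  0.30290679]), 'orientation': array([-3.10197518e+00, -4.85882564e-01,  6.00951999e-04]), 'contact_force': array([ 0.69979457,  0.77632841, -0.20803054]), 'moment': array([-0.03592612, -0.01504133,  0.01821615]), 'grip_width': 0.08534245979133488}
top (np.float64(416.7478110622126), 281.02495832036163, 208.98532435868233, array([[ 0.02356708, -0.99970421, -0.00600714],
       [-0.98584831, -0.02224202, -0.16615774],
       [ 0.16597498,  0.00983798, -0.98608089]]), array([-0.1209575 ,  0.55569592,  0.99344759])) 0
side (np.float64(434.9740418925606), 286.2892607089121, 211.0916502198004, array([[ 0.96520148, -0.26119882, -0.01269935],
       [-0.1429504 , -0.48633097, -0.86200195],
       [ 0.2189778 ,  0.83382094, -0.50674585]]), array([-0.58083907,  0.10705153,  0.85950723])) 0
wrist (np.float64(306.3753308200888), 282.9809381030303, 205.31201273808608, array([[ 0.30629179, -0.95193551, -0.00202855],
       [-0.91252491, -0.29421665,  0.28413879],
       [-0.27107864, -0.08517828, -0.95878101]]), array([-0.67373468, -0.03772729,  0.3804707 ])) [[ 5.33029653e-04 -9.58808635e-01 -2.84052316e-01  7.22777265e-02]
 [ 9.99999783e-01  6.21314111e-04 -2.20705108e-04 -2.55120994e-04]
 [ 3.88099675e-04 -2.84052136e-01  9.58808757e-01 -7.11234099e-02]
 [ 0.00000000e+00  0.00000000e+00  0.00000000e+00  1.00000000e+00]]
```

View pics/top0.png

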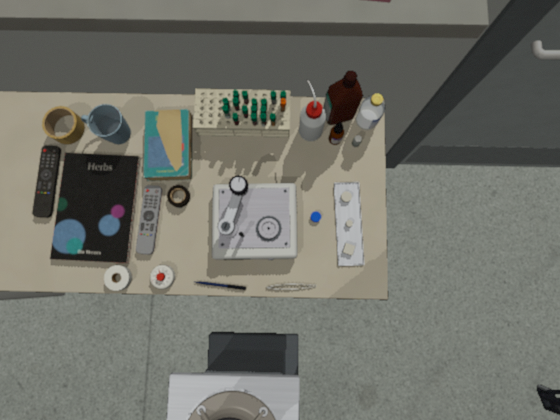

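View pics/side0.png

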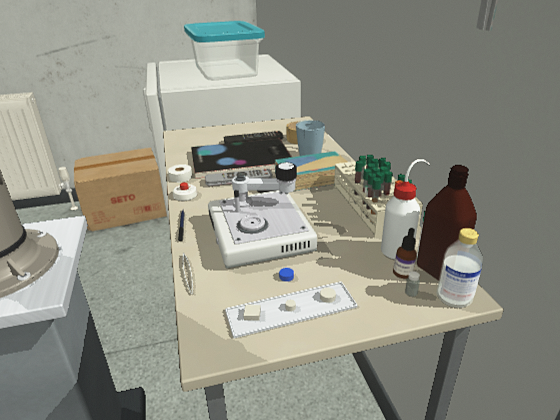

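The top view shows the instrument near (255,222), arm parked with its knob at (239,185), the tray at (348,225) and a blue decoy at (316,217). Next I'll run the networks and enlarge the tray.

```bash
python3 - <<'E'
from h import *
o=r.get_obs();print(o["clock"])
for cn in("top","side"):
  C,im,d=shot(cn,cn+"1")
  for l in("sample_disc","square_sample","small_disc","sample_tray","crystal_plate","press_arm","knob_top","collar","instrument"):
    for m in r.masks_of(l,cn)[:3]:
      if m["p"]<.3: continue
      p=m["pixels"];v,u=np.nonzero(p);X=w(C,u,v,d[v,u]);X=X[d[v,u]>0]
      print(cn,l,round(m["p"],2),np.round(m["at"]),p.sum(),np.round(np.median(X,0),4),"zhi",np.round(np.percentile(X[:,2],95),4), "mid",np.round((X[:,:2].min(0)+X[:,:2].max(0))/2,4))
  if cn=="top":
    a=cv2.resize(im[170:280,200:380],None,fx=4.4,fy=4.4,interpolation=cv2.INTER_CUBIC);cv2.imwrite("pics/crop1.png",a[:,:,::-1])
print(r.get_obs()["clock"])
E
```

```text
0.15
top sample_disc 0.68 [347. 195.] 71 [ 0.6013 -0.2772  0.0154] zhi 0.0176 mid [ 0.6012 -0.2774]
top square_sample 0.41 [350. 248.] 119 [ 0.4673 -0.2816  0.0146] zhi 0.0182 mid [ 0.4669 -0.2816]
top small_disc 0.54 [348. 223.] 48 [ 0.5314 -0.2823  0.0138] zhi 0.0177 mid [ 0.5337 -0.2829]
top sample_tray 0.82 [352. 224.] 1797 [ 0.5291 -0.2862  0.0034] zhi 0.0071 mid [ 0.5348 -0.2834]
top crystal_plate 0.91 [267. 229.] 475 [ 0.51   -0.0796  0.0568] zhi 0.0616 mid [ 0.5104 -0.0796]
top press_arm 0.57 [230. 200.] 877 [0.5624 0.0031 0.1086] zhi 0.1408 mid [0.5729 0.0078]
top knob_top 0.74 [239. 185.] 319 [ 0.5984 -0.0105  0.1385] zhi 0.1419 mid [ 6.161e-01 -1.000e-04]
top knob_top 0.68 [238. 187.] 347 [ 0.5979 -0.0098  0.1383] zhi 0.1418 mid [ 0.6164 -0.    ]
top collar 0.72 [237. 186.] 322 [ 0.5973 -0.0113  0.1385] zhi 0.1419 mid [ 0.6164 -0.0014]
top instrument 0.6 [251. 217.] 6558 [ 0.5268 -0.0417  0.0496] zhi 0.113 mid [ 0.5439 -0.0423]
side sample_disc 0.69 [285. 276.] 142 [ 0.5475 -0.2012  0.0107] zhi 0.0125 mid [ 0.5477 -0.1975]
side sample_disc 0.62 [325. 294.] 225 [ 0.6016 -0.
[... 395 characters left out ...]
.0027] zhi 0.0053 mid [ 0.5343 -0.2814]
side crystal_plate 0.96 [251. 225.] 453 [ 0.5092 -0.0835  0.0556] zhi 0.06 mid [ 0.5115 -0.0729]
side press_arm 0.59 [286. 174.] 318 [ 0.597  -0.0215  0.1323] zhi 0.1394 mid [ 0.5996 -0.0133]
side press_arm 0.58 [275. 181.] 1128 [ 0.575  -0.0069  0.1054] zhi 0.1386 mid [0.5545 0.0992]
side knob_top 0.77 [286. 174.] 347 [ 0.597  -0.021   0.1328] zhi 0.1395 mid [0.6113 0.0938]
side collar 0.89 [288. 173.] 376 [ 0.5979 -0.0216  0.1305] zhi 0.1394 mid [ 0.5997 -0.011 ]
side collar 0.32 [258. 218.] 7418 [ 0.5316 -0.07    0.0488] zhi 0.1112 mid [0.5481 0.0493]
side instrument 0.69 [262. 219.] 7372 [ 0.532  -0.0704  0.0488] zhi 0.1112 mid [0.5557 0.0395]
1.15
```

View pics/crop1.png

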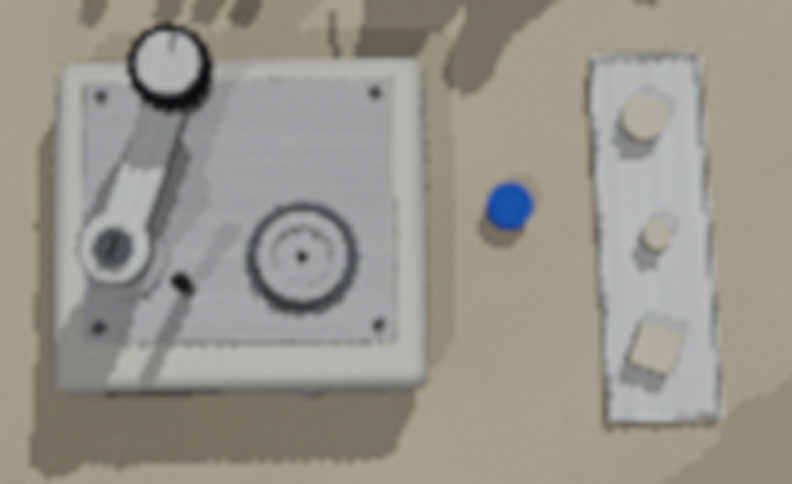

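Candidates on the tray (top image): the ivory disc (346,197), the smaller disc (349,223), the square (349,249); plus a blue disc (316,217) on the bench. The crop shows that the far one at (346,197) is the larger pale round sample, so that's the one. I'll move above it for a closer look.

```bash
python3 -m handwheel '[[[0.028,0.026,-0.006,0,0,-0.02,0.0854],[0.028,0.026,-0.006,0,0,-0.02,0.0854],[0.028,0.026,-0.006,0,0,-0.02,0.0854],[0.028,0.026,-0.006,0,0,-0.02,0.0854],[0.028,0.026,-0.006,0,0,-0.02,0.0854],[0.028,0.026,-0.006,0,0,-0.02,0.0854],[0.028,0.026,-0.006,0,0,-0.02,0.0854]]]' 40
```

```text
clock: 1.73
tcp_pos: [0.4035, -0.4594, 0.2619]
orientation: [3.13, 0.266, 0.001]
contact_force: [-0.4, -0.6, 0.6]
grip_width: 0.0855
```

```bash
python3 -m handwheel '[[[0.028,0.026,-0.008,0,0,-0.02,0.0854],[0.028,0.026,-0.008,0,0,-0.02,0.0854],[0.028,0.026,-0.008,0,0,-0.02,0.0854],[0.028,0.026,-0.008,0,0,-0.02,0.0854],[0.028,0.026,-0.008,0,0,-0.02,0.0854],[0.028,0.026,-0.008,0,0,-0.02,0.0854],[0.028,0.026,-0.002,0,0,-0.02,0.0854],[0,0,0,0,0,0,0.0854]]]'
python3 - <<'E'
from h import *
C,im,d=shot("wrist","w2")
for l in("sample_disc","small_disc"):
    for m in r.masks_of(l,"wrist")[:3]:
      p=m["pixels"];v,u=np.nonzero(p);X=w(C,u,v,d[v,u]);k=X[:,2]>np.percentile(X[:,2],90)-.003
      e=cv2.fitEllipse(cv2.findContours(p.astype(np.uint8),0,1)[0][0])
      print(l,round(m["p"],2),np.round(m["at"]),p.sum(),np.median(X[k],0).round(4),((X[k].min(0)+X[k].max(0))/2).round(4), np.ptp(X[k],axis=0).round(4))
o=r.get_obs();print(o["tcp_pos"],o["orientation"],o["joints"])
E
```

```text
clock: 2.4
tcp_pos: [0.6048, -0.2691, 0.2111]
orientation: [-3.135, -0.065, -0.006]
contact_force: [1.1, 1.7, 0.1]
grip_width: 0.0851
sample_disc 0.68 [286. 204.] 741 [ 0.601  -0.2725  0.0162] [ 0.6317 -0.2728  0.1483] [0.0899 0.0264 0.2684]
sample_disc 0.66 [204. 250.] 715 [ 0.5473 -0.195   0.0133] [ 0.6052 -0.2238  0.1468] [0.1429 0.0848 0.2714]
sample_disc 0.19 [263.  14.] 1212 [ 0.7468 -0.2461  0.0525] [ 0.7132 -0.2498  0.166 ] [0.0731 0.0328 0.233 ]
small_disc 0.61 [290. 272.] 319 [ 0.5317 -0.2798  0.0162] [ 0.5994 -0.2772  0.1483] [0.1545 0.0222 0.2684]
small_disc 0.16 [ 50. 300.] 2641 [ 0.5209 -0.0736  0.061 ] [ 0.5858 -0.1589  0.1705] [0.1817 0.2146 0.2241]
[ 0.59854519 -0.2784317   0.21171174] [ 3.14090747e+00  5.04097274e-02 -8.29518043e-04] [ 0.37325226  0.54417513 -0.04538544  1.67141753  0.02992608  0.92707105
 -1.22225879]
```

View pics/w2.png

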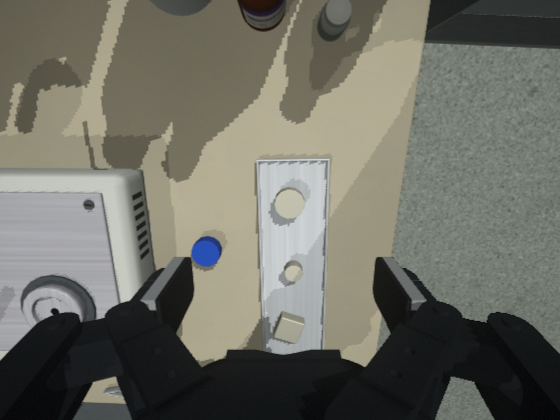

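The wrist view shows the large pale disc at (289,203), the small one at (293,272), the square at (290,327) and the blue one at (206,251). The arm was still settling, so I'll measure again at rest.

```bash
cat >> h.py <<'E'
def top_of(C,p,d,lo,hi):
    v,u=np.nonzero(p);k=d[v,u]>0;v=v[k];u=u[k];X=w(C,u,v,d[v,u]);k=(X[:,2]>lo)&(X[:,2]<hi);X=X[k]
    (a,b),rad=cv2.minEnclosingCircle((X[:,:2]*1000).astype(np.float32))
    return X[:,:].mean(0).round(4),np.round([a/1000,b/1000,rad/1000],4),k.sum()
E
python3 - <<'E'
from h import *
o=r.get_obs();print(o["clock"],o["tcp_pos"],o["orientation"])
C,im,d=shot("wrist","w3")
for l in("sample_disc","crystal_plate"):
    for m in r.masks_of(l,"wrist")[:2]:
      print(l,round(m["p"],2),np.round(m["at"]),top_of(C,m["pixels"],d,0.012 if l[0]=='s' else .057,.019 if l[0]=='s' else .066))
o=r.get_obs();print(o["tcp_pos"])
# finger tips in tool coordinates
T=np.array(r.get_calibration("wrist")["T_tool_cam"]);f,cx,cy=C[:3]
v,u=np.mgrid[0:420,0:560];D=d
P=np.stack([(u-cx)/f*D,(v-cy)/f*D,D],-1)@T[:3,:3].T+T[:3,3]
k=(D>0)&(P[...,2]<.1)&(abs(P[...,1])>.03)&(abs(P[...,1])<.06)&(abs(P[...,0])<.03)
print(np.percentile(P[k][:,2],[50,90,99,100]), P[k][P[k][:,2]>np.percentile(P[k][:,2],97)].mean(0))
E
```

```text
2.55 [ 0.59854519 -0.2784317   0.21171174] [ 3.14090747e+00  5.04097274e-02 -8.29518043e-04]
sample_disc 0.63 [280. 198.] (array([ 0.6008, -0.2728,  0.0161]), array([ 0.6003, -0.2728,  0.0138]), np.int64(718))
sample_disc 0.55 [194. 243.] (array([ 0.547 , -0.1952,  0.0133]), array([ 0.5468, -0.1949,  0.0139]), np.int64(548))
crystal_plate 0.7 [ 38. 298.] (array([ 0.5135, -0.0745,  0.0597]), array([ 0.5091, -0.0765,  0.0257]), np.int64(1780))
[ 0.59731617 -0.2805652   0.2121498 ]
[0.00533481 0.03993769 0.05480084 0.05922579] [ 0.00250704 -0.00067867  0.0537893 ]
```

```bash
python3 -m handwheel '[[[0.001,0.002,-0.02,0,0,0,0.05],[0.001,0.002,-0.02,0,0,0,0.05],[0.001,0.001,-0.02,0,0,0,0.05],[0,0,-0.015,0,0,0,0.05],[0,0,-0.005,0,0,0,0.05],[0,0,0,0,0,0,0.05],[0,0,0,0,0,0,0.05],[0,0,0,0,0,0,0.05]]]'
python3 - <<'E'
from h import *
o=r.get_obs();print(o["clock"],o["tcp_pos"],o["orientation"],abs(o["qvel"]).max())
C,im,d=shot("wrist","w4")
for l in("sample_disc",):
    for m in r.masks_of(l,"wrist")[:2]:
      print(l,round(m["p"],2),np.round(m["at"]),top_of(C,m["pixels"],d,0.012 if l[0]=='s' else .057,.019 if l[0]=='s' else .066))
o=r.get_obs();print(o["tcp_pos"])
C,im,d=shot("top","top4");
for m in r.masks_of("sample_disc","top")[:2]: print(m["p"],m["at"],top_of(C,m["pixels"],d,.01,.02))
C,im,d=shot("side","side4")
for m in r.masks_of("sample_disc","side")[:2]: print(m["p"],m["at"],top_of(C,m["pixels"],d,.012,.02))
E
```

```text
clock: 3.37
tcp_pos: [0.6019, -0.2746, 0.1333]
orientation: [3.14, 0.047, 0.003]
contact_force: [0.6, 0.5, 0.3]
grip_width: 0.0499
3.3667 [ 0.60187044 -0.27455071  0.13328772] [3.14027845e+00 4.68361048e-02 3.01677465e-03] 0.004712123949841348
sample_disc 0.84 [165. 287.] (array([ 0.5523, -0.1913,  0.0132]), array([ 0.5507, -0.1931,  0.0129]), np.int64(476))
sample_disc 0.64 [282. 232.] (array([ 0.6012, -0.2729,  0.0161]), array([ 0.6005, -0.2729,  0.014 ]), np.int64(1317))
[ 0.60198449 -0.27418364  0.13325497]
0.65 [318.8, 216.0] (array([ 0.5477, -0.1976,  0.0125]), array([ 0.5481, -0.1976,  0.0131]), np.int64(66))
0.46 [284.7, 275.4] (array([ 0.5508, -0.1992,  0.0126]), array([ 0.55  , -0.1991,  0.0123]), np.int64(20))
0.45 [326.2, 292.1] (array([ 0.6014, -0.275 ,  0.0144]), array([ 0.6023, -0.2747,  0.0145]), np.int64(145))
```

View pics/w4.png

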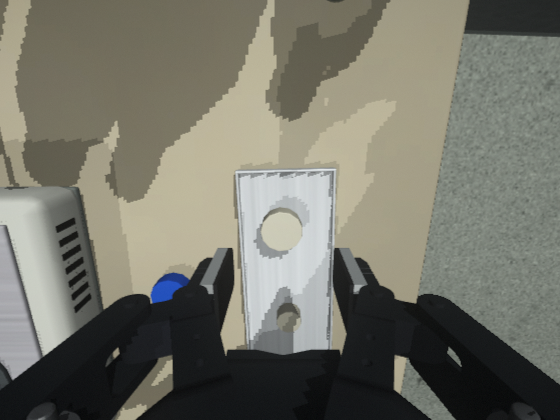

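View pics/side4.png

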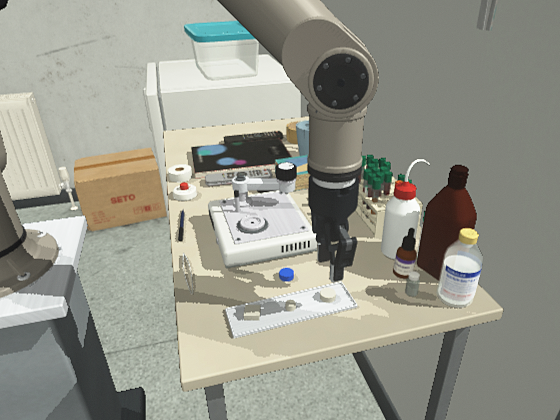

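The disc at (282,232) sits midway between the fingers. I'll go down and grip it.

```bash
python3 -m handwheel '[[[-0.001,0.001,-0.02,0,0,0,0.05],[0,0,-0.015,0,0,0,0.05],[0,0,-0.01,0,0,0,0.05],[0,0,-0.006,0,0,0,0.05],[0,0,0,0,0,0,0.05],[0,0,0,0,0,0,0.05],[0,0,0,0,0,0,0.05]]]' 30
python3 - <<'E'
from h import *
C,im,d=shot("side","side5")
cv2.imwrite("pics/side5c.png",cv2.resize(im[220:340,240:400],None,fx=4.5,fy=4.5,interpolation=cv2.INTER_CUBIC)[:,:,::-1])
o=r.get_obs();print(o["tcp_pos"],o["orientation"])
E
```

```text
clock: 4.25
tcp_pos: [0.6009, -0.2729, 0.0814]
orientation: [3.141, 0.048, 0.001]
contact_force: [-0.3, -1.1, 0.1]
grip_width: 0.0499
[ 0.60095702 -0.27290814  0.08165363] [3.14071838e+00 4.82434219e-02 1.91617032e-03]
```

View pics/side5c.png

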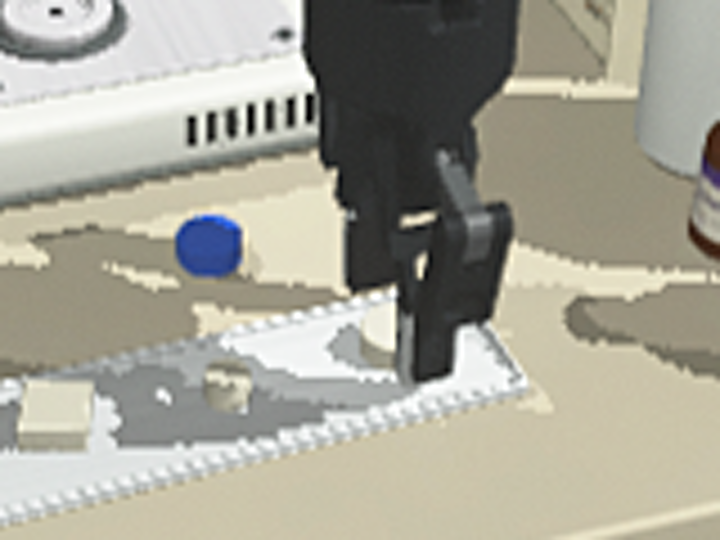

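Both fingers straddle the disc, with the tips just above the tray. I'll close, lift a little and check.

```bash
python3 -m handwheel '[[[0,0,0,0,0,0,0.02],[0,0,0,0,0,0,0.02],[0,0,0,0,0,0,0.02],[0,0,0,0,0,0,0.02],[0,0,0,0,0,0,0.02],[0,0,0,0,0,0,0.02]]]' 30
python3 -m handwheel '[[[0,0,0.01,0,0,0,0.02],[0,0,0.02,0,0,0,0.02],[0,0,0.025,0,0,0,0.02],[0,0,0.025,0,0,0,0.02],[0,0,0.01,0,0,0,0.02],[0,0,0,0,0,0,0.02],[0,0,0,0,0,0,0.02]]]' 30
python3 - <<'E'
from h import *
C,im,d=shot("side","side6")
cv2.imwrite("pics/side6c.png",cv2.resize(im[160:320,240:400],None,fx=3.7,fy=3.7,interpolation=cv2.INTER_CUBIC)[:,:,::-1])
C,im,d=shot("wrist","w6")
o=r.get_obs();print(o["tcp_pos"],o["orientation"],o["grip_width"])
for m in r.masks_of("sample_disc","wrist")[:3]:
  print(m["p"],m["at"],m["pixels"].sum())
E
```

```text
clock: 4.8
tcp_pos: [0.6008, -0.2728, 0.0817]
orientation: [3.141, 0.048, 0.002]
contact_force: [-0.9, 1.0, 6.1]
grip_width: 0.0257
clock: 5.38
tcp_pos: [0.6004, -0.2726, 0.1709]
orientation: [3.141, 0.048, 0.001]
contact_force: [-0.3, -0.5, -0.0]
grip_width: 0.0257
[ 0.59950125 -0.27229174  0.16928501] [-3.14026683 -0.04848097  0.00389379] 0.02564346553271782
0.84 [190.1, 263.2] 970
0.72 [280.6, 264.9] 2567
```

View pics/side6c.png

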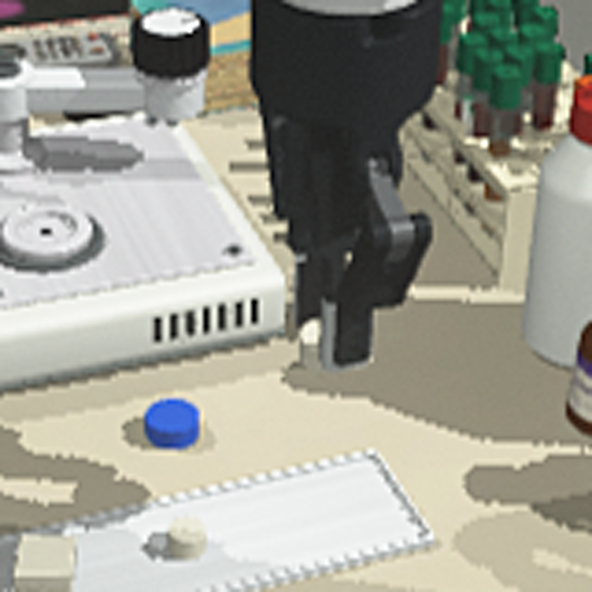

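View pics/w6.png

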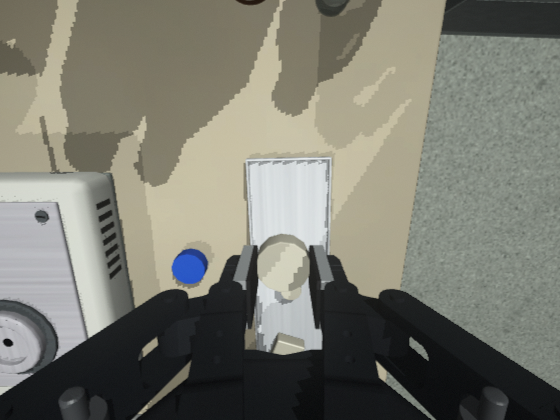

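```bash
python3 - <<'E'
from h import *
o=r.get_obs();tcp=o["tcp_pos"];print(o["clock"],tcp)
C,im,d=shot("side","side7")
v,u=np.mgrid[0:420,0:560];X=w(C,u,v,d)
k=(d>0)&(abs(X[...,0]-tcp[0])<.03)&(abs(X[...,1]-tcp[1])<.05)&(X[...,2]>.06)&(X[...,2]<.14)
g=im.astype(int);pale=k&(g.sum(-1)>450)&(X[...,2]<.12);dark=k&(g.max(-1)<70)
grey=k&~pale&~dark
for n,q in(("pale",pale),("dark",dark),("grey",grey)):
    Y=X[q];print(n,q.sum(),np.percentile(Y,[0,5,50,95,100],axis=0).round(4).tolist())
C,im,d=shot("wrist","w7");o=r.get_obs();print(o["tcp_pos"])
for m in r.masks_of("sample_disc","wrist")[:2]:
  print(m["p"],m["at"],top_of(C,m["pixels"],d,.08,.13))
Cw=C
f,cx,cy,R,t=C
v,u=np.mgrid[0:420,0:560];X=w(C,u,v,d)
k=(d>0)&(abs(X[...,1]-tcp[1])<.05)&(X[...,2]<.13)&(X[...,2]>.07)&(abs(X[...,0]-tcp[0])<.04)
g=im.astype(int);dk=k&(v>240)&((u<250)|(u>312))
Y=X[dk];print("fing wrist",np.percentile(Y,[0,2,50,98,100],axis=0).round(4).tolist())
E
```

```text
5.5333 [ 0.59945046 -0.27226274  0.16906185]
pale 40 [[0.5871, -0.2927, 0.0962], [0.5878, -0.2913, 0.0968], [0.5939, -0.2703, 0.102], [0.6111, -0.2604, 0.1035], [0.6126, -0.2597, 0.1035]]
dark 238 [[0.5883, -0.3002, 0.1015], [0.5903, -0.2991, 0.1065], [0.5966, -0.2929, 0.1199], [0.6067, -0.2575, 0.1368], [0.6112, -0.2522, 0.1398]]
grey 183 [[0.5866, -0.2998, 0.0889], [0.5874, -0.2981, 0.0916], [0.5914, -0.2876, 0.1078], [0.6081, -0.2552, 0.1333], [0.6135, -0.2496, 0.1399]]
[ 0.59970095 -0.27235237  0.16929901]
0.89 [185.5, 266.7] (array([nan, nan, nan]), array([0., 0., 0.]), np.int64(0))
0.78 [284.0, 265.4] (array([ 0.6011, -0.2717,  0.1026]), array([ 0.5993, -0.2719,  0.0141]), np.int64(2456))
fing wrist [[0.5892, -0.2982, 0.1006], [0.6008, -0.2974, 0.1034], [0.6091, -0.2848, 0.1192], [0.6112, -0.2457, 0.1294], [0.6117, -0.2449, 0.13]]h.py:32: RuntimeWarning: Mean of empty slice.
  return X[:,:].mean(0).round(4),np.round([a/1000,b/1000,rad/1000],4),k.sum()
  ret = um.true_divide(
```

The disc is gripped, its base 78.8 mm below the TCP, centred in the jaws. I'll carry it to just in front of the recess, from where the wrist camera sees the recess past the held disc.

```bash
python3 -m handwheel '[[[-0.01,0.012,0.005,0,0,0,0.02],[-0.02,0.025,0.005,0,0,0,0.02],[-0.02,0.026,0,0,0,0,0.02],[-0.02,0.026,0,0,0,0,0.02],[-0.02,0.026,0,0,0,0,0.02],[-0.02,0.026,0,0,0,0,0.02],[-0.02,0.026,0,0,0,0,0.02],[-0.02,0.025,0,0,0,0,0.02],[0,0.002,0,0,0,0,0.02],[0,0,0,0,0,0,0.02]]]' 30
python3 -m handwheel '[[[0,0,0,0,0,0,0.02],[0,0,0,0,0,0,0.02],[0,0,0,0,0,0,0.02],[0,0,0,0,0,0,0.02]]]' 30
python3 - <<'E'
from h import *
o=r.get_obs();print(o["clock"],o["tcp_pos"],o["orientation"],abs(o["qvel"]).max())
C,im,d=shot("wrist","w8");np.savez("pics/w8C.npz",f=C[0],cx=C[1],cy=C[2],R=C[3],t=C[4])
for m in r.masks_of("crystal_plate","wrist")[:2]:
  print(m["p"],m["at"],top_of(C,m["pixels"],d,.057,.066))
o=r.get_obs();print(o["tcp_pos"])
E
```

```text
clock: 6.52
tcp_pos: [0.4496, -0.0772, 0.1807]
orientation: [-3.141, -0.053, 0.001]
contact_force: [0.2, -1.1, 0.1]
grip_width: 0.0256
clock: 6.85
tcp_pos: [0.4509, -0.0795, 0.1808]
orientation: [3.141, 0.046, 0.0]
contact_force: [1.4, -0.4, -0.4]
grip_width: 0.0261
6.85 [ 0.45094676 -0.07954057  0.18080706] [3.14106508e+00 4.58455347e-02 2.90461668e-04] 0.005404586653503445
0.89 [279.2, 132.7] (array([ 0.5089, -0.0757,  0.0599]), array([ 0.508 , -0.0758,  0.0253]), np.int64(4446))
[ 0.45071703 -0.07922984  0.18079615]
```

View pics/w8.png

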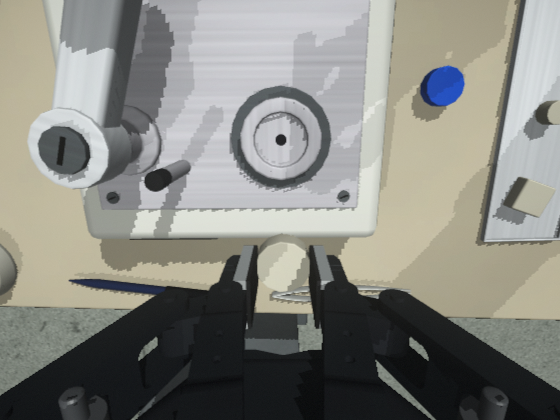

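Wrist view: the recess with its dark centre dot at (281,140), the disc in the jaws at (285,262), the pivot at (64,150) and the stop pin at (158,180). Now to compute the difference precisely.

```bash
python3 - <<'E'
from h import *
C=cam("wrist")
o=r.get_obs();print(o["tcp_pos"])
z=np.load("pics/w8.npz");im=z["im"];d=z["d"]
g=im.astype(int).sum(-1)
s=np.zeros_like(g,bool);s[130:150,270:292]=True
k=s&(g<200);v,u=np.nonzero(k);print("dot",u.mean(),v.mean(),k.sum(),onz(C,u.mean(),v.mean(),.056))
v,u=np.mgrid[0:420,0:560];X=w(C,u,v,d)
k=(abs(u-281)<60)&(abs(v-135)<60)&(X[...,2]>.0585)&(X[...,2]<.064)
from scipy.optimize import least_squares
Y=X[k][:,:2]
c=cv2.minEnclosingCircle((Y*1000).astype(np.float32));print("lip",c,X[k][:,2].mean(),k.sum())
for m in r.masks_of("sample_disc","wrist")[:3]:
  p=m["pixels"];print(m["p"],m["at"],p.sum())
  if p[262,285]:
    q=p&(X[...,2]>.109);print("disc",X[q].mean(0),top_of(C,q,d,.1,.13))
    cs=max(cv2.findContours(q.astype(np.uint8),0,1)[0],key=len)
    e=cv2.fitEllipse(cs);print(e, onz(C,*e[0],X[q][:,2].mean()))
# pivot
k=(abs(u-64)<45)&(abs(v-150)<45)&(X[...,2]>.104)
print("pivot z",np.percentile(X[k][:,2],[5,50,95]))
gray=cv2.cvtColor(im,cv2.COLOR_RGB2GRAY)
print(onz(C,64,150,.113),onz(C,68,147,.106))
cv2.imwrite("pics/w8c.png",cv2.resize(im[40:210,10:210],None,fx=3.5,fy=3.5,interpolation=cv2.INTER_CUBIC)[:,:,::-1])
E
```

```text
[ 0.45071703 -0.07922984  0.18079615]
dot 280.5308641975309 139.44444444444446 81 [ 0.50785087 -0.07568009  0.056     ]
lip ((507.7669982910156, -75.43746185302734), 25.25657081604004) 0.060907028867354086 3055
0.98 [440.6, 84.0] 1411
0.63 [281.7, 266.0] 2575
disc [ 0.45216122 -0.0786549   0.11560742] (array([ 0.4518, -0.0787,  0.1149]), array([ 0.4501, -0.0785,  0.0146]), np.int64(2337))
((282.3575134277344, 264.2781066894531), (53.653541564941406, 54.0659065246582), 140.46328735351562) [ 0.45223814 -0.0786032   0.11560742]
pivot z [0.10670174 0.10948505 0.11389315]
[0.50463675 0.02103406 0.113     ] [0.50517918 0.02384179 0.106     ]
```

View pics/w8c.png

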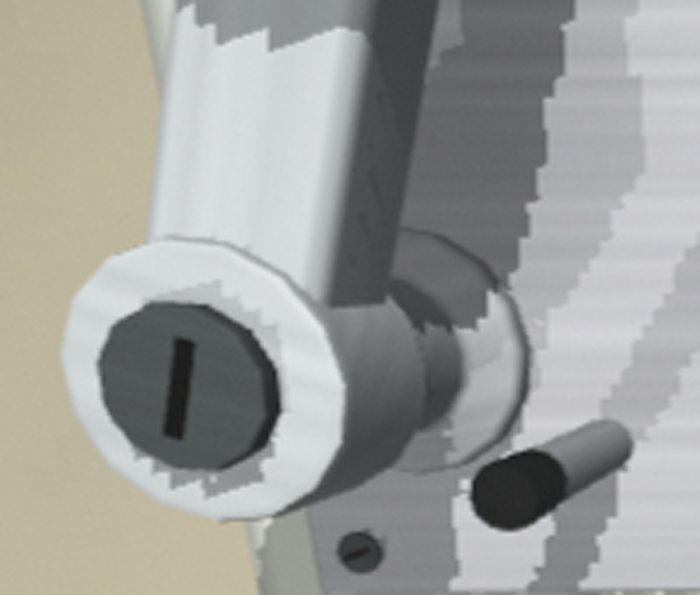

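```bash
python3 -m handwheel '[[[0.014,0.001,0,0,0,0,0.02],[0.0205,0.0012,-0.005,0,0,0,0.02],[0.015,0.0012,-0.01,0,0,0,0.02],[0.007,0,-0.01,0,0,0,0.02],[0,0,-0.006,0,0,0,0.02],[0,0,0,0,0,0,0.02],[0,0,0,0,0,0,0.02],[0,0,0,0,0,0,0.02],[0,0,0,0,0,0,0.02]]]' 30
python3 - <<'E'
from h import *
o=r.get_obs();print(o["clock"],o["tcp_pos"],o["orientation"],abs(o["qvel"]).max())
C,im,d=shot("wrist","w9")
v,u=np.mgrid[0:420,0:560];X=w(C,u,v,d)
for m in r.masks_of("sample_disc","wrist")[:3]:
  p=m["pixels"]
  if p[262,285]:
    q=p&(X[...,2]>.075)&(X[...,2]<.1);print("disc",X[q].mean(0))
    e=cv2.fitEllipse(max(cv2.findContours(q.astype(np.uint8),0,1)[0],key=len));print(e)
k=(abs(X[...,0]-.508)<.035)&(abs(X[...,1]+.0755)<.035)&(X[...,2]>.0585)&(X[...,2]<.064)
Y=X[k][:,:2]; print(len(Y),Y.min(0),Y.max(0))
C,im,d=shot("side","side9")
cv2.imwrite("pics/side9c.png",cv2.resize(im[130:280,190:340],None,fx=4,fy=4,interpolation=cv2.INTER_CUBIC)[:,:,::-1])
print(r.get_obs()["tcp_pos"])
E
```

```text
clock: 7.75
tcp_pos: [0.5067, -0.0755, 0.1505]
orientation: [3.141, 0.048, 0.001]
contact_force: [0.2, 0.3, 0.2]
grip_width: 0.0262
7.75 [ 0.5066762  -0.07547251  0.15045367] [3.14103543e+00 4.78819256e-02 8.22691403e-04] 0.00433882372211697
disc [ 0.50824703 -0.0749424   0.0841455 ]
((282.5541687011719, 263.08575439453125), (53.10725402832031, 57.01144790649414), 0.5249128937721252)
1800 [ 0.50282617 -0.10054648] [ 0.53375277 -0.05096547]
[ 0.50689762 -0.07537266  0.1504058 ]
```

View pics/w9.png

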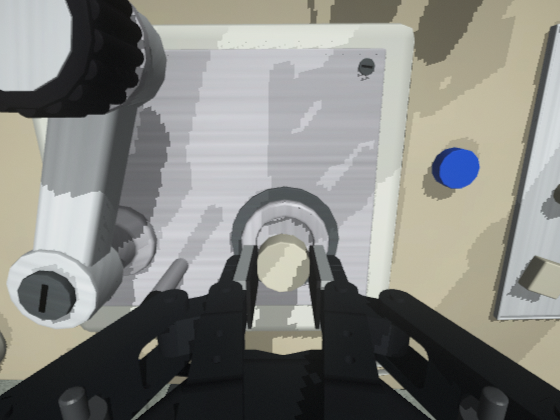

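View pics/side9c.png

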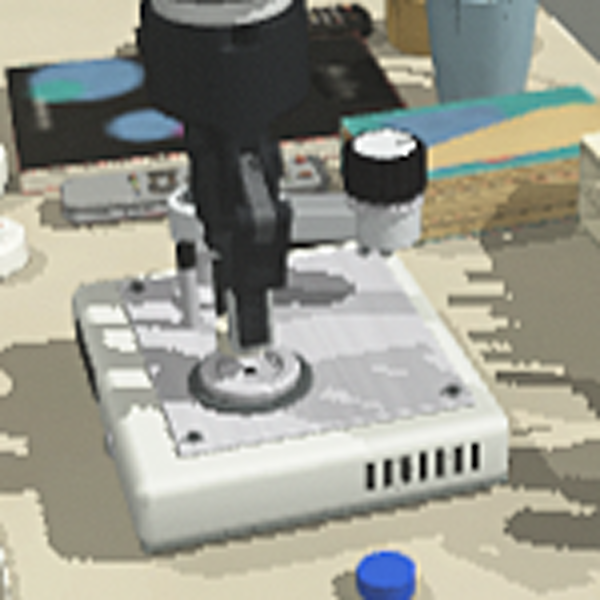

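```bash
python3 -m handwheel '[[[0.0003,-0.0004,-0.005,0,0,0,0.02],[0,0,-0.004,0,0,0,0.02],[0,0,-0.002,0,0,0,0.02],[0,0,0,0,0,0,0.02],[0,0,0,0,0,0,0.02]]]' 30
python3 -m handwheel '[[[0,0,-0.001,0,0,0,0.02],[0,0,-0.001,0,0,0,0.02],[0,0,0,0,0,0,0.02],[0,0,0,0,0,0,0.02]]]' 30
```

```text
clock: 8.32
tcp_pos: [0.507, -0.0757, 0.1386]
orientation: [-3.141, -0.048, 0.001]
contact_force: [-0.1, 0.3, -0.1]
grip_width: 0.0257
clock: 8.65
tcp_pos: [0.5073, -0.0757, 0.1369]
orientation: [3.141, 0.048, 0.0]
contact_force: [0.0, 0.3, -0.2]
grip_width: 0.0255
```

```bash
python3 -m handwheel '[[[0,0,-0.0015,0,0,0,0.02],[0,0,0,0,0,0,0.02],[0,0,0,0,0,0,0.02]]]' 30
python3 - <<'E'
from h import *
C,im,d=shot("side","side10")
cv2.imwrite("pics/side10c.png",cv2.resize(im[150:260,200:310],None,fx=5,fy=5,interpolation=cv2.INTER_CUBIC)[:,:,::-1])
o=r.get_obs();print(o["tcp_pos"],o["contact_force"])
E
```

```text
clock: 8.9
tcp_pos: [0.5072, -0.0757, 0.1354]
orientation: [3.141, 0.048, -0.0]
contact_force: [-0.3, 0.6, 0.6]
grip_width: 0.0258
[ 0.5072177  -0.07568227  0.13539056] [-0.04283697 -0.9440857  -0.14819225]
```

View pics/side10c.png

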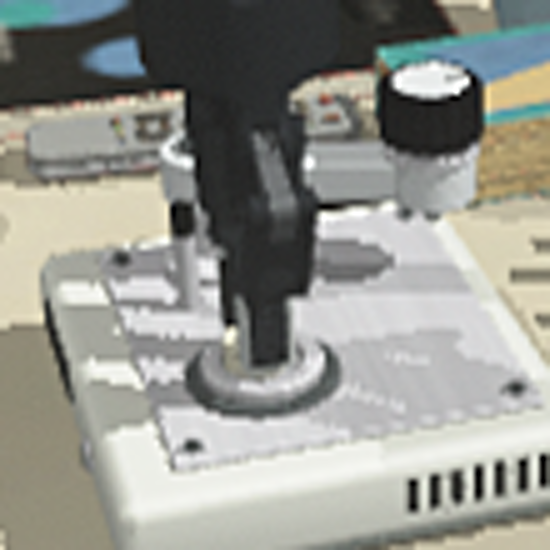

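```bash
python3 -m handwheel '[[[0,0,0,0,0,0,0.03],[0,0,0,0,0,0,0.036],[0,0,0,0,0,0,0.045],[0,0,0,0,0,0,0.045],[0,0,0,0,0,0,0.045],[0,0,0.02,0,0,0,0.045],[0,0,0.03,0,0,0,0.045],[-0.02,0,0.02,0,0,0,0.045],[-0.03,0,0,0,0,0,0.045],[-0.01,0,0,0,0,0,0.045]]]' 30
python3 -m handwheel '[[[0,0,0,0,0,0,0.0],[0,0,0,0,0,0,0.0],[0,0,0,0,0,0,0.0],[0,0,0,0,0,0,0.0]]]' 30
python3 - <<'E'
from h import *
o=r.get_obs();print(o["clock"],o["tcp_pos"],o["orientation"],abs(o["qvel"]).max())
C,im,d=shot("wrist","w11")
v,u=np.mgrid[0:420,0:560];X=w(C,u,v,d)
for m in r.masks_of("sample_disc","wrist")[:3]:
  p=m["pixels"];print(m["p"],m["at"],top_of(C,p,d,.064,.075),top_of(C,p,d,.010,.03))
k=(abs(X[...,0]-.508)<.035)&(abs(X[...,1]+.0755)<.035)&(X[...,2]>.0585)&(X[...,2]<.064)
Y=X[k][:,:2]; print(len(Y),Y.min(0),Y.max(0),(Y.min(0)+Y.max(0))/2)
k=(abs(X[...,0]-.508)<.025)&(abs(X[...,1]+.0755)<.025)&(X[...,2]>.0665)&(X[...,2]<.08)
Y=X[k];print(len(Y),Y.min(0),Y.max(0),(Y.min(0)+Y.max(0))/2)
A=np.c_[Y[:,:2],np.ones(len(Y))];print("slope",np.linalg.lstsq(A,Y[:,2],rcond=None)[0])
E
```

```text
clock: 9.78
tcp_pos: [0.4444, -0.076, 0.2061]
orientation: [3.141, 0.047, -0.001]
contact_force: [-1.4, 0.3, -0.5]
grip_width: 0.045
clock: 10.12
tcp_pos: [0.4483, -0.0756, 0.2052]
orientation: [-3.141, -0.049, -0.001]
contact_force: [0.1, -0.5, -1.3]
grip_width: 0.0003
10.1167 [ 0.44826336 -0.07555727  0.20524052] [-3.14108253e+00 -4.87532216e-02 -6.55829448e-04] 0.0024535258513195143
0.72 [430.6, 83.3] (array([nan, nan, nan]), array([0., 0., 0.]), np.int64(0)) (array([ 0.5464, -0.1936,  0.013 ]), array([ 0.5466, -0.1942,  0.014 ]), np.int64(995))
0.64 [287.3, 136.9] (array([ 0.5068, -0.075 ,  0.0691]), array([ 0.5065, -0.0751,  0.0139]), np.int64(1352)) (array([nan, nan, nan]), array([0., 0., 0.]), np.int64(0))
2429 [ 0.48325043 -0.10060829] [ 0.53307315 -0.05123086] [ 0.50816179 -0.07591958]
1371 [ 0.49297622 -0.08868312  0.06680882] [ 0.52023888 -0.06138719  0.07156718] [ 0.50660755 -0.07503516  0.069188  ]
slope [ 0.00201132 -0.00392059  0.067814  ]h.py:32: RuntimeWarning: Mean of empty slice.
  return X[:,:].mean(0).round(4),np.round([a/1000,b/1000,rad/1000],4),k.sum()
  ret = um.true_divide(
```

View pics/w11.png

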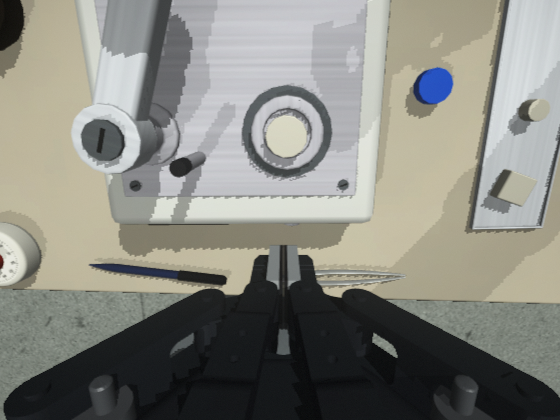

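The sample is seated flat: top at 68 mm, tilt about 0, and 1.6 mm off the recess centre. Next I'll move above the left side of the parked arm and look at it.

```bash
python3 -m handwheel '[[[0,0.01,0.02,0,0,0,0],[0.02,0.024,0.01,0,0,-0.06,0],[0.022,0.024,0,0,0,-0.06,0],[0.022,0.024,0,0,0,-0.06,0],[0.022,0.024,0,0,0,-0.06,0],[0.016,0.012,0,0,0,-0.06,0],[0,0,0,0,0,-0.03,0],[0,0,0,0,0,0,0],[0,0,0,0,0,0,0],[0,0,0,0,0,0,0]]]' 30
python3 - <<'E'
from h import *
o=r.get_obs();print(o["clock"],o["tcp_pos"],o["orientation"],abs(o["qvel"]).max(),o["joints"])
C,im,d=shot("wrist","w12")
v,u=np.mgrid[0:420,0:560];X=w(C,u,v,d)
T=np.array(r.get_calibration("wrist")["T_tool_cam"]);f,cx,cy=C[:3]
P=np.stack([(u-cx)/f*d,(v-cy)/f*d,d],-1)@T[:3,:3].T+T[:3,3]
for a in range(0,80,8):
  k=(d>0)&(P[...,2]>a/1e3)&(P[...,2]<(a+8)/1e3)&(v>230)
  if k.sum(): print(a,k.sum(),P[k].min(0).round(4),P[k].max(0).round(4))
for l in("knob_top","press_arm","collar"):
 for m in r.masks_of(l,"wrist")[:2]:
  print(l,m["p"],m["at"],top_of(C,m["pixels"],d,.134,.146))
E
```

```text
clock: 11.05
tcp_pos: [0.5488, 0.0416, 0.2351]
orientation: [3.106, -0.468, -0.001]
contact_force: [-0.5, -0.4, -0.2]
grip_width: -0.0002
11.05 [0.54882991 0.04163484 0.23505552] [ 3.10590680e+00 -4.68017424e-01 -1.36042922e-03] 0.008876066137032922 [-0.11210781  0.35553096 -0.09504076  1.91740487  0.04354617  0.87162519
 -2.0992258 ]
0 5316 [-0.0085 -0.0514  0.    ] [0.0183 0.0512 0.008 ]
8 5183 [-0.0091 -0.0442  0.008 ] [0.0138 0.0426 0.016 ]
16 3444 [-0.0119 -0.0382  0.016 ] [0.0143 0.0377 0.024 ]
24 1273 [-0.0122 -0.0307  0.024 ] [0.014  0.0303 0.032 ]
32 739 [-0.0114 -0.0137  0.032 ] [0.0121 0.0128 0.04  ]
40 547 [ 0.006 -0.014  0.04 ] [0.0116 0.0131 0.048 ]
48 493 [ 0.0059 -0.0141  0.048 ] [0.0116 0.013  0.056 ]
56 401 [ 0.006  -0.0141  0.056 ] [0.0114 0.0131 0.064 ]
64 112 [ 0.0063 -0.012   0.064 ] [0.0113 0.0099 0.0687]
knob_top 0.72 [340.4, 134.1] (array([ 0.5994, -0.0058,  0.1402]), array([ 0.5987, -0.0061,  0.0226]), np.int64(5291))
press_arm 0.94 [331.4, 167.6] (array([ 0.5994, -0.0057,  0.1402]), array([ 0.5987, -0.0061,  0.0226]), np.int64(5280))
collar 0.62 [343.0, 131.5] (array([ 0.5995, -0.0057,  0.1403]), array([ 0.5987, -0.0061,  0.0226]), np.int64(5263))
```

View pics/w12.png

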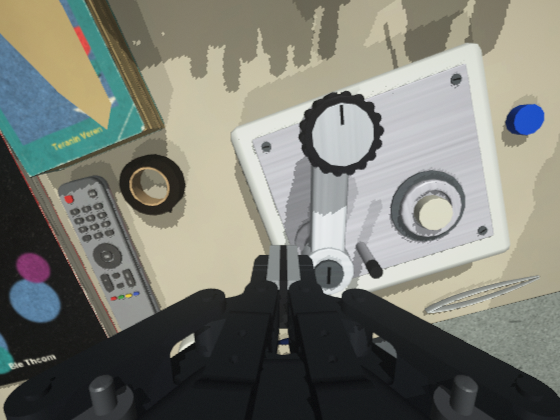

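The wrist view shows the knob at (341,133) with its pointer up, and the pivot at (330,272). The fingertips at (283,250) are left of the bar, as intended. I'll compute the push arc.

```bash
python3 - <<'E'
from h import *
o=r.get_obs();p=o["tcp_pos"];print(p)
piv=np.array([.5045,.0218]);psi=-.30;s=.046
prev=p[:2]
for th,cl in [(-16,.012),(-16,.003),(-22,0),(-28,0),(-34,0),(-40,0),(-46,0),(-52,0),(-58,0),(-64,0),(-70,0),(-76,0),(-80,0),(-84,0),(-88,0),(-90,0)]:
    a=np.radians(th);b=np.array([np.cos(a),np.sin(a)]);n=np.array([-b[1],b[0]]);nn=np.arctan2(n[1],n[0])
    reach=.0115*abs(np.cos(nn-psi))+.014*abs(np.sin(nn-psi))
    c=piv+s*b+(.012+reach+cl)*n
    print(th,c.round(4),(c-prev).round(4));prev=c
E
```

```text
[0.54898323 0.04173008 0.23550779]
-16 [0.5593 0.0459] [0.0103 0.0041]
-16 [0.5568 0.0372] [-0.0025 -0.0087]
-22 [0.5572 0.0295] [ 0.0005 -0.0077]
-28 [0.5582 0.0248] [ 0.001  -0.0047]
-34 [0.5587 0.0199] [ 0.0005 -0.005 ]
-40 [0.5586 0.0147] [-0.0001 -0.0052]
-46 [0.5579 0.0094] [-0.0007 -0.0053]
-52 [0.5565 0.0041] [-0.0014 -0.0054]
-58 [ 0.5544 -0.0013] [-0.0021 -0.0053]
-64 [ 0.5516 -0.0064] [-0.0028 -0.0052]
-70 [ 0.5481 -0.0113] [-0.0035 -0.0049]
-76 [ 0.5439 -0.0158] [-0.0042 -0.0045]
-80 [ 0.5407 -0.0185] [-0.0032 -0.0027]
-84 [ 0.5372 -0.021 ] [-0.0034 -0.0025]
-88 [ 0.5336 -0.0232] [-0.0037 -0.0022]
-90 [ 0.5316 -0.0242] [-0.0019 -0.001 ]
```

```bash
python3 -m handwheel '[[[0.0103,0.0045,-0.005,0,0,0,0],[0,0,-0.02,0,0,0,0],[0,0,-0.025,0,0,0,0],[0,0,-0.015,0,0,0,0],[0,0,-0.004,0,0,0,0],[0,0,0,0,0,0,0],[0,0,0,0,0,0,0]]]' 30
python3 -m handwheel '[[[-0.0025,-0.009,0,0,0,0,0],[0.0005,-0.0077,0,0,0,0,0],[0.001,-0.0047,0,0,0,0,0],[0.0005,-0.005,0,0,0,0,0],[0,0,0,0,0,0,0]]]' 30
python3 - <<'E'
from h import *
shot("wrist","w13");shot("side","s13")
E
```

```text
clock: 11.83
tcp_pos: [0.5602, 0.047, 0.1668]
orientation: [-3.106, 0.468, -0.001]
contact_force: [0.2, -0.4, 0.6]
grip_width: -0.0
clock: 12.25
tcp_pos: [0.5595, 0.0189, 0.1673]
orientation: [3.106, -0.471, 0.003]
contact_force: [-0.1, 0.6, 0.3]
grip_width: -0.0004
```

View pics/w13.png

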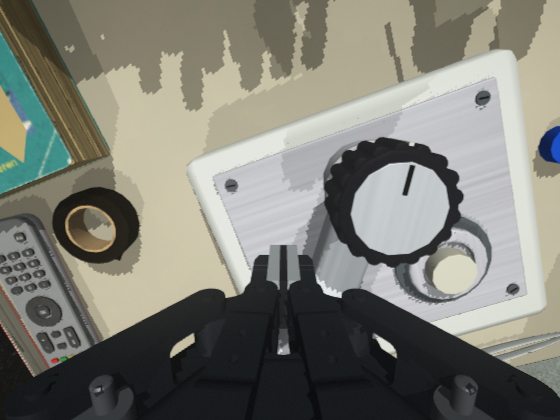

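View pics/s13.png

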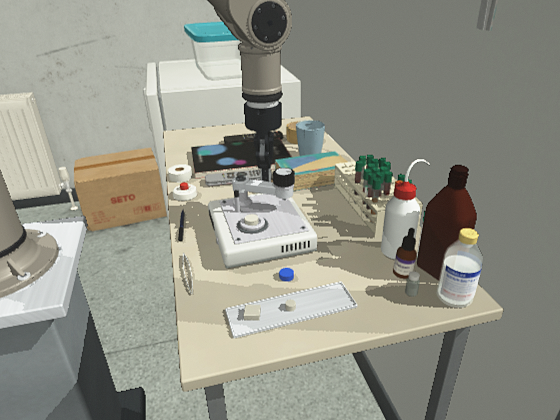

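The arm is swinging with the fingers: knob at (400,205), recess at (450,272) ahead of it. I'll carry on along the arc.

```bash
python3 -m handwheel '[[[-0.0003,-0.0050,0,0,0,0,0],[-0.0007,-0.0053,0,0,0,0,0],[-0.0014,-0.0054,0,0,0,0,0],[-0.0021,-0.0053,0,0,0,0,0],[-0.0028,-0.0052,0,0,0,0,0],[-0.0035,-0.0049,0,0,0,0,0],[-0.002,-0.0022,0,0,0,0,0],[0,0,0,0,0,0,0],[0,0,0,0,0,0,0]]]' 30
python3 -m handwheel '[[[-0.002,-0.0021,0,0,0,0,0],[-0.0032,-0.0027,0,0,0,0,0],[0,0,0,0,0,0,0],[0,0,0,0,0,0,0]]]' 30
python3 - <<'E'
from h import *
C,im,d=shot("wrist","w14")
for m in r.masks_of("knob_top","wrist")[:1]:print(m["p"],top_of(C,m["pixels"],d,.134,.146))
E
```

```text
clock: 13.1
tcp_pos: [0.5456, -0.0141, 0.1662]
orientation: [3.105, -0.47, -0.002]
contact_force: [-0.7, 0.0, -0.8]
grip_width: 0.0002
clock: 13.43
tcp_pos: [0.5407, -0.018, 0.1663]
orientation: [3.106, -0.468, -0.001]
contact_force: [0.6, -0.1, 0.4]
grip_width: 0.0002
0.79 (array([ 0.5362, -0.075 ,  0.14  ]), array([ 0.5297, -0.0733,  0.0235]), np.int64(7611))
```

View pics/w14.png

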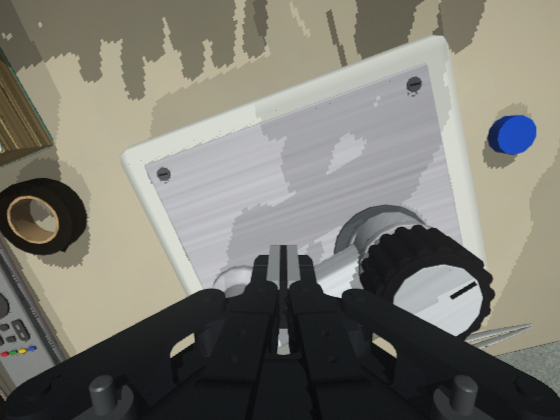

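```bash
python3 -m handwheel '[[[-0.0034,-0.0025,0,0,0,0,0],[-0.0025,-0.0015,0,0,0,0,0],[0,0,0,0,0,0,0],[0,0,0,0,0,0,0]]]' 30
python3 -m handwheel '[[[-0.002,-0.001,0,0,0,0,0],[0,0,0,0,0,0,0],[0,0,0,0,0,0,0]]]' 30
python3 -m handwheel '[[[-0.002,-0.001,0,0,0,0,0],[0,0,0,0,0,0,0],[0,0,0,0,0,0,0]]]' 30
```

```text
clock: 13.87
tcp_pos: [0.5347, -0.022, 0.1663]
orientation: [3.106, -0.469, -0.001]
contact_force: [0.8, 0.2, 0.2]
grip_width: -0.0001
clock: 14.12
tcp_pos: [0.5333, -0.0227, 0.1665]
orientation: [-3.106, 0.468, -0.001]
contact_force: [2.4, 2.3, -1.3]
grip_width: 0.0
clock: 14.37
tcp_pos: [0.531, -0.0237, 0.1665]
orientation: [3.106, -0.468, -0.0]
contact_force: [2.1, 1.6, 1.6]
grip_width: 0.0002
```

```bash
python3 -m handwheel '[[[-0.002,-0.0005,0,0,0,0,0],[0,0,0,0,0,0,0],[0,0,0,0,0,0,0]]]' 30
python3 -m handwheel '[[[-0.002,-0.0005,0,0,0,0,0],[0,0,0,0,0,0,0],[0,0,0,0,0,0,0]]]' 30
```

```text
clock: 14.62
tcp_pos: [0.5303, -0.0239, 0.1667]
orientation: [-3.106, 0.468, -0.004]
contact_force: [6.7, 1.1, -3.2]
grip_width: -0.0005
clock: 14.87
tcp_pos: [0.5298, -0.024, 0.167]
orientation: [-3.105, 0.467, -0.01]
contact_force: [10.3, 3.0, -6.5]
grip_width: -0.0003
```

The arm is at its stop (the fingers stall with 10 N at the end). I'll back off, rise, and turn the wrist to about +1.6 rad so the knob can be turned clockwise over the full range.

```bash
python3 -m handwheel '[[[0.008,0.002,0,0,0,0,0],[0.015,0.005,0,0,0,0,0],[0.005,0.002,0.02,0,0,0,0],[0,0,0.035,0,0,0,0],[0,0,0.035,0,0,0.1,0],[0,-0.005,0.01,0,0,0.12,0],[0,-0.015,0,0,0,0.12,0],[-0.005,-0.015,0,0,0,0.12,0],[-0.005,-0.015,0,0,0,0.12,0.0854],[-0.005,-0.015,0,0,0,0.12,0.0854]]]' 30
python3 -m handwheel '[[[-0.005,-0.015,0,0,0,0.12,0.0854],[-0.005,-0.015,0,0,0,0.12,0.0854],[-0.005,-0.015,0,0,0,0.12,0.0854],[-0.005,-0.01,0,0,0,0.12,0.0854],[-0.005,0,0,0,0,0.12,0.0854],[-0.005,0,0,0,0,0.12,0.0854],[-0.005,0,0,0,0,0.12,0.0854],[0,0,0,0,0,0.12,0.0854],[0,0,0,0,0,0.12,0.0854],[0,0,0,0,0,0.12,0.0854]]]' 30
python3 -m handwheel '[[[0,0,0,0,0,0,0.0854],[0,0,0,0,0,0,0.0854],[0,0,0,0,0,0,0.0854],[0,0,0,0,0,0,0.0854]]]' 30
python3 - <<'E'
from h import *
o=r.get_obs();print(o["clock"],o["tcp_pos"],o["orientation"],o["joints"])
C,im,d=shot("wrist","w15")
for l in("knob_top","sample_disc","crystal_plate"):
  for m in r.masks_of(l,"wrist")[:1]:print(l,m["p"],m["at"],top_of(C,m["pixels"],d,.134,.146))
shot("side","s15")
E
```

```text
clock: 15.7
tcp_pos: [0.5389, -0.0818, 0.266]
orientation: [3.077, 0.634, -0.004]
contact_force: [0.3, -0.5, -0.1]
grip_width: 0.0233
clock: 16.53
tcp_pos: [0.504, -0.1361, 0.2659]
orientation: [-2.181, -2.259, 0.004]
contact_force: [-0.5, 0.0, -0.3]
grip_width: 0.0852
clock: 16.87
tcp_pos: [0.5049, -0.1357, 0.2662]
orientation: [-2.19, -2.251, 0.001]
contact_force: [-0.5, 0.6, -0.4]
grip_width: 0.0858
16.8667 [ 0.50487121 -0.1357301   0.26623427] [-2.19031085e+00 -2.25139237e+00  9.13167602e-04] [ 0.46855815  0.29794622 -0.3875778   1.93491726  0.1384753   0.93506405
  0.0413444 ]
knob_top 0.83 [290.9, 136.4] (array([ 0.5079, -0.0754,  0.1403]), array([ 0.5081, -0.0762,  0.0223]), np.int64(3638))
sample_disc 0.76 [317.6, 233.4] (array([nan, nan, nan]), array([0., 0., 0.]), np.int64(0))
crystal_plate 0.82 [263.6, 109.0] (array([ 0.5169, -0.0594,  0.138 ]), array([ 0.5087, -0.0594,  0.0147]), np.int64(5))h.py:32: RuntimeWarning: Mean of empty slice.
  return X[:,:].mean(0).round(4),np.round([a/1000,b/1000,rad/1000],4),k.sum()
  ret = um.true_divide(
```

View pics/w15.png

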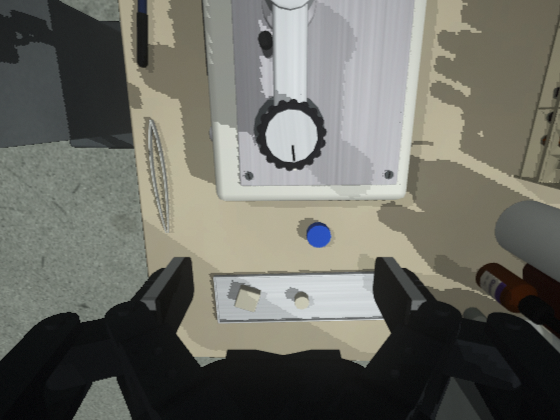

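View pics/s15.png

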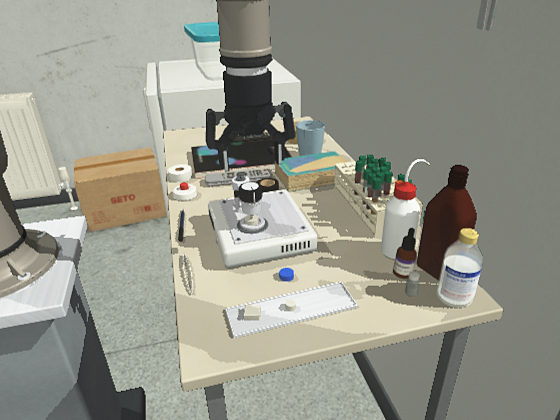

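The knob axis measures (0.508, −0.076), the same as the recess centre, so the arm is at its stop. I'll go over the knob and grip it.

```bash
python3 -m handwheel '[[[0.001,0.015,0,0,0,0,0.0854],[0.001,0.02,0,0,0,0,0.0854],[0.001,0.018,-0.01,0,0,0,0.0854],[0,0.007,-0.02,0,0,0,0.07],[0,0,-0.02,0,0,0,0.07],[0,0,-0.015,0,0,0,0.07],[0,0,-0.008,0,0,0,0.07],[0,0,-0.006,0,0,0,0.07],[0,0,0,0,0,0,0.07],[0,0,0,0,0,0,0.07]]]' 50
python3 - <<'E'
from h import *
shot("wrist","w16")
C,im,d=shot("side","s16")
cv2.imwrite("pics/s16c.png",cv2.resize(im[120:260,180:340],None,fx=4,fy=4,interpolation=cv2.INTER_CUBIC)[:,:,::-1])
o=r.get_obs();print(o["tcp_pos"],o["orientation"])
E
```

```text
clock: 17.95
tcp_pos: [0.5085, -0.0758, 0.1878]
orientation: [2.188, 2.254, 0.001]
contact_force: [-0.3, -0.1, 0.0]
grip_width: 0.0697
[ 0.50874346 -0.07581696  0.18827755] [2.18735102e+00 2.25320196e+00 1.52697149e-03]
```

View pics/w16.png

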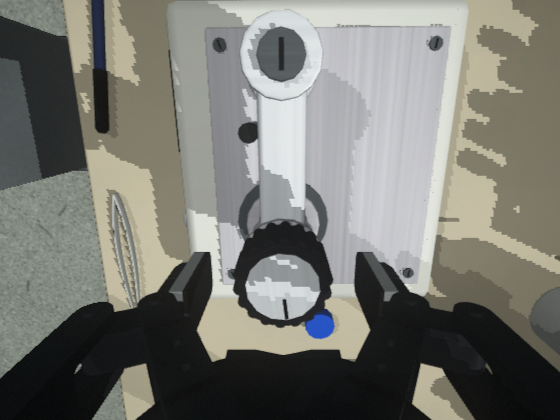

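View pics/s16c.png

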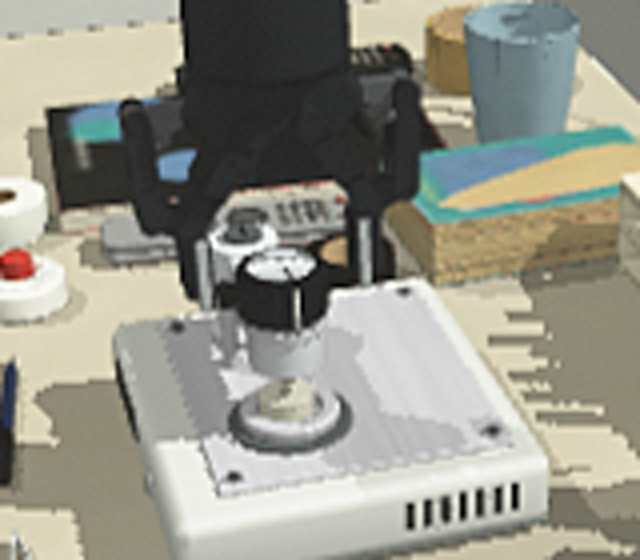

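The knob is centred between the open jaws, with clear space below. I'll close on it.

```bash
python3 -m handwheel '[[[-0.0005,0,0,0,0,0,0.03],[0,0,0,0,0,0,0.03],[0,0,0,0,0,0,0.03],[0,0,0,0,0,0,0.03],[0,0,0,0,0,0,0.03],[0,0,0,0,0,0,0.03]]]' 60
python3 -c "
from h import *
o=r.get_obs();print(o['moment'],o['contact_force'],o['joints'][6])"
python3 -m handwheel '[[[0,0,0,0,0,-0.05,0.03],[0,0,0,0,0,-0.05,0.03],[0,0,0,0,0,0,0.03]]]' 60
python3 -c "
from h import *
o=r.get_obs();print(o['moment'],o['contact_force'],o['joints'][6],o['tau'][6])"
```

```text
clock: 18.55
tcp_pos: [0.5085, -0.0757, 0.1884]
orientation: [2.187, 2.253, 0.002]
contact_force: [-0.2, 0.0, 6.7]
grip_width: 0.0434
[-0.02411473  0.04384083  0.00383333] [-0.16226333  0.02363121  6.70077277] -0.14090647766480963
clock: 18.8
tcp_pos: [0.5084, -0.0758, 0.1884]
orientation: [2.299, 2.138, 0.002]
contact_force: [-0.4, -0.1, 6.0]
grip_width: 0.0431
[-0.05696604  0.01861288  0.14980654] [-0.3663741  -0.05671444  6.04479813] -0.23160982185945264 -0.7294898852705956
```

```bash
cat > m.py <<'E'
from h import *
o=r.get_obs();print("M",o['moment'].round(3),"F",o['contact_force'].round(1),"j7",o['joints'][6].round(3),"tau7",o['tau'][6].round(3))
E
python3 -m handwheel '[[[0,0,0,0,0,-0.08,0.03],[0,0,0,0,0,-0.08,0.03]]]' 60 | head -1; python3 m.py
python3 -m handwheel '[[[0,0,0,0,0,-0.08,0.03],[0,0,0,0,0,-0.08,0.03]]]' 60| head -1; python3 m.py
```

```text
clock: 18.97
M [-0.08   0.09   0.192] F [-0.8 -0.7  6.4] j7 -0.374 tau7 1.079
clock: 19.13
M [-0.106  0.107  0.161] F [ 0.2 -0.2  6.2] j7 -0.517 tau7 0.936
```

```bash
python3 -c "
from h import *
shot('wrist','w17')"
```

```text
(no output)
```

View pics/w17.png

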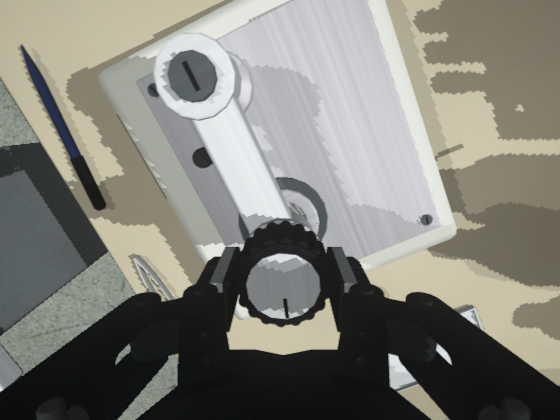

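The knob turns with the tool (its pointer stays at (286,307) in the wrist view), and the torque is still at the free level. I'll continue in small steps.

```bash

python3 -m handwheel '[[[0,0,0,0,0,-0.08,0.03],[0,0,0,0,0,-0.06,0.03]]]' 60| head -1; python3 m.py
python3 -m handwheel '[[[0,0,0,0,0,-0.08,0.03],[0,0,0,0,0,-0.06,0.03]]]' 60| head -1; python3 m.py
```

```text
clock: 19.35
M [-0.116  0.105  0.21 ] F [0.5 0.  5.9] j7 -0.641 tau7 0.54
clock: 19.52
M [-0.169  0.056  0.19 ] F [ 0.1 -0.4  6.6] j7 -0.765 tau7 0.458
```

```bash

python3 -m handwheel '[[[0,0,0,0,0,-0.05,0.03],[0,0,0,0,0,-0.05,0.03],[0,0,0,0,0,0,0.03]]]' 60| head -1; python3 m.py
python3 -m handwheel '[[[0,0,0,0,0,-0.05,0.03],[0,0,0,0,0,-0.05,0.03],[0,0,0,0,0,0,0.03]]]' 60| head -1; python3 m.py
```

```text
clock: 19.77
M [-0.22   0.014  0.133] F [-0.8 -0.9  6.3] j7 -0.853 tau7 -0.744
clock: 20.02
M [-0.191 -0.001  0.246] F [ 0.4 -0.8  5.4] j7 -0.942 tau7 -0.735
```

```bash

python3 -m handwheel '[[[0,0,0,0,0,0,0.03]]]' 60| head -1; python3 m.py
python3 -m handwheel '[[[0,0,0,0,0,-0.05,0.03],[0,0,0,0,0,0,0.03]]]' 60| head -1; python3 m.py
python3 -m handwheel '[[[0,0,0,0,0,-0.05,0.03],[0,0,0,0,0,0,0.03]]]' 60| head -1; python3 m.py
python3 -m handwheel '[[[0,0,0,0,0,0,0.03]]]' 60| head -1; python3 m.py
python3 - <<'E'
from h import *
C,im,d=shot("side","s18")
cv2.imwrite("pics/s18c.png",cv2.resize(im[150:260,200:300],None,fx=5,fy=5,interpolation=cv2.INTER_CUBIC)[:,:,::-1])
E
```

```text
clock: 20.1
M [-0.141  0.017  0.195] F [0.7 0.3 5.7] j7 -0.94 tau7 -0.237
clock: 20.27
M [-0.226  0.017  0.196] F [ 0.6 -1.2  4.9] j7 -0.986 tau7 -0.659
clock: 20.43
M [-0.202 -0.047  0.18 ] F [ 0.8 -1.   5.1] j7 -1.031 tau7 -0.653
clock: 20.52
M [-0.235 -0.009  0.196] F [ 0.2 -0.5  6. ] j7 -1.029 tau7 -0.231
```

View pics/s18c.png

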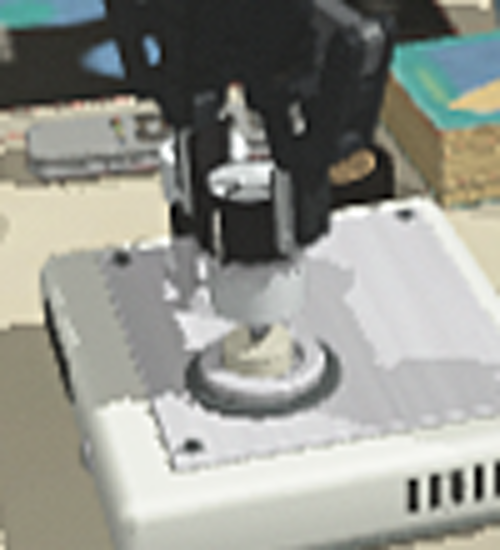

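The side view shows the anvil tip at about (258,330) in the crop, just over the sample. I'll carry on in small steps.

```bash

python3 -m handwheel '[[[0,0,0,0,0,-0.05,0.03],[0,0,0,0,0,-0.05,0.03]]]' 60| head -1; python3 m.py
python3 -m handwheel '[[[0,0,0,0,0,0,0.03]]]' 60| head -1; python3 m.py
python3 -m handwheel '[[[0,0,0,0,0,-0.05,0.03],[0,0,0,0,0,-0.05,0.03]]]' 60| head -1; python3 m.py
python3 -m handwheel '[[[0,0,0,0,0,0,0.03]]]' 60| head -1; python3 m.py
```

```text
clock: 20.73
M [-0.203  0.004  0.194] F [-0.2 -1.3  6.3] j7 -1.119 tau7 0.609
clock: 20.82
M [-0.299 -0.003  0.189] F [ 0.3 -1.1  5.6] j7 -1.12 tau7 -0.741
clock: 20.98
M [-0.263 -0.055  0.226] F [ 1.2 -1.2  5.6] j7 -1.208 tau7 0.602
clock: 21.07
M [-0.314 -0.053  0.189] F [ 0.4 -1.9  5.5] j7 -1.208 tau7 -0.733
```

```bash

python3 -m handwheel '[[[0,0,0,0,0,-0.05,0.03],[0,0,0,0,0,-0.05,0.03]]]' 60| head -1; python3 m.py
python3 -m handwheel '[[[0,0,0,0,0,0,0.03]]]' 60| head -1; python3 m.py
python3 -m handwheel '[[[0,0,0,0,0,-0.05,0.03],[0,0,0,0,0,-0.05,0.03]]]' 60| head -1; python3 m.py
python3 -m handwheel '[[[0,0,0,0,0,0,0.03]]]' 60| head -1; python3 m.py
```

```text
clock: 21.23
M [-0.317 -0.044  0.219] F [-0.3 -1.3  5.7] j7 -1.297 tau7 0.601
clock: 21.32
M [-0.304 -0.061  0.133] F [ 1.  -2.3  5.5] j7 -1.297 tau7 -0.736
clock: 21.48
M [-0.321 -0.129  0.212] F [ 1.1 -1.4  6. ] j7 -1.386 tau7 0.601
clock: 21.57
M [-0.366 -0.102  0.156] F [-0.1 -1.1  5. ] j7 -1.386 tau7 -0.735
```

```bash

python3 -m handwheel '[[[0,0,0,0,0,-0.05,0.03],[0,0,0,0,0,-0.05,0.03]]]' 60| head -1; python3 m.py
python3 -m handwheel '[[[0,0,0,0,0,0,0.03]]]' 60| head -1; python3 m.py
python3 -m handwheel '[[[0,0,0,0,0,-0.05,0.03],[0,0,0,0,0,-0.05,0.03]]]' 60| head -1; python3 m.py
python3 -m handwheel '[[[0,0,0,0,0,0,0.03]]]' 60| head -1; python3 m.py
python3 - <<'E'
from h import *
C,im,d=shot("side","s19")
cv2.imwrite("pics/s19c.png",cv2.resize(im[150:260,200:300],None,fx=5,fy=5,interpolation=cv2.INTER_CUBIC)[:,:,::-1])
E
```

```text
clock: 21.73
M [-0.395 -0.068  0.192] F [-0.1 -1.2  4.9] j7 -1.474 tau7 0.6
clock: 21.82
M [-0.365 -0.091  0.18 ] F [-0.2 -2.2  6.1] j7 -1.475 tau7 -0.735
clock: 21.98
M [-0.393 -0.018  0.238] F [ 0.  -2.2  4.9] j7 -1.563 tau7 0.594
clock: 22.07
M [-0.356 -0.038  0.15 ] F [ 0.5 -1.6  5.5] j7 -1.563 tau7 -0.734
```

View pics/s19c.png

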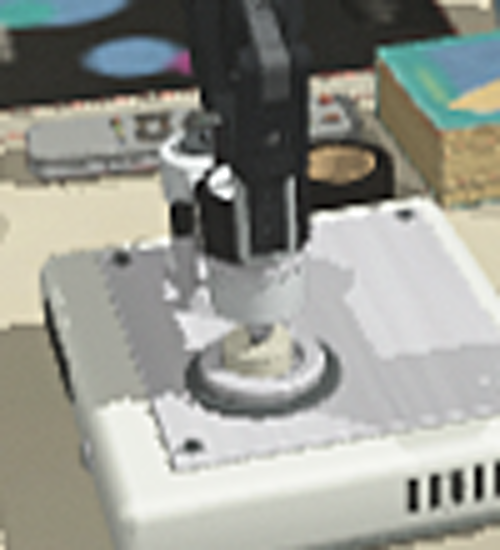

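```bash
python3 - <<'E'
from h import *
shot("wrist","w20")
a=[cv2.resize(cv2.imread(f"pics/{n}.png")[190:240,225:275],None,fx=5,fy=5,interpolation=cv2.INTER_CUBIC) for n in("s16","s18","s19")]
cv2.imwrite("pics/cmp.png",np.hstack(a))
o=r.get_obs();print(o["clock"],o["tcp_pos"],o["orientation"])
E
```

```text
22.1667 [ 0.5086158  -0.07622419  0.18844065] [3.14070544e+00 1.13820158e-03 4.14160824e-03]
```

View pics/w20.png

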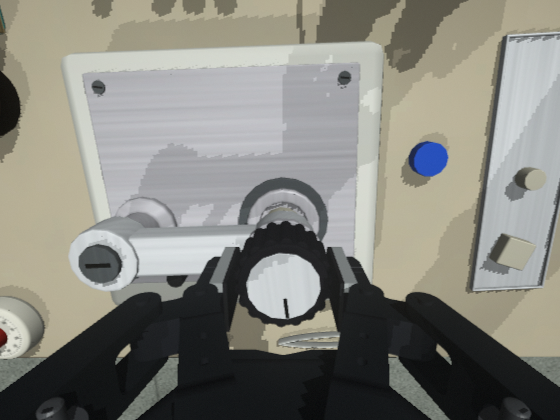

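View pics/cmp.png

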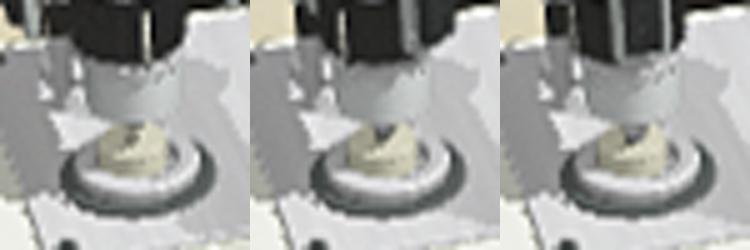

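The pointer still follows the tool after 1.6 rad and the torque is flat at about 0.19 N m, so the anvil isn't bearing firmly yet. I'll continue with finer readings.

```bash

python3 -m handwheel '[[[0,0,0,0,0,-0.05,0.03]]]' 60| head -1; python3 m.py
python3 -m handwheel '[[[0,0,0,0,0,-0.05,0.03]]]' 60| head -1; python3 m.py
python3 -m handwheel '[[[0,0,0,0,0,-0.05,0.03]]]' 60| head -1; python3 m.py
python3 -m handwheel '[[[0,0,0,0,0,-0.05,0.03]]]' 60| head -1; python3 m.py
```

```text
clock: 22.25
M [-0.387 -0.047  0.233] F [ 0.7 -1.6  5.1] j7 -1.605 tau7 1.072
clock: 22.33
M [-0.462 -0.016  0.185] F [ 0.6 -2.   5.7] j7 -1.652 tau7 0.58
clock: 22.42
M [-0.451 -0.034  0.258] F [-0.1 -2.3  5.3] j7 -1.696 tau7 0.484
clock: 22.5
M [-0.47  -0.067  0.282] F [ 0.5 -1.8  6.3] j7 -1.74 tau7 0.468
```

```bash

python3 -m handwheel '[[[0,0,0,0,0,-0.05,0.03]]]' 60| head -1; python3 m.py
python3 -m handwheel '[[[0,0,0,0,0,-0.05,0.03]]]' 60| head -1; python3 m.py
```

```text
clock: 22.58
M [-0.47  -0.001  0.206] F [-0.3 -1.9  5.2] j7 -1.785 tau7 0.458
clock: 22.67
M [-0.518  0.033  0.255] F [ 0.2 -1.9  6.4] j7 -1.829 tau7 0.448
```

```bash

python3 -m handwheel '[[[0,0,0,0,0,-0.04,0.03]]]' 60| head -1; python3 m.py
python3 -m handwheel '[[[0,0,0,0,0,-0.04,0.03]]]' 60| head -1; python3 m.py
```

```text
clock: 22.75
M [-0.534  0.01   0.229] F [ 0.8 -2.1  6.6] j7 -1.864 tau7 0.184
clock: 22.83
M [-0.528  0.022  0.281] F [ 0.5 -2.3  7. ] j7 -1.899 tau7 0.274
```

Torque is rising (about 0.25 N m), so the anvil bears. Now single rows, looking for the drop.

```bash

python3 -m handwheel '[[[0,0,0,0,0,-0.04,0.03]]]' 60| head -1; python3 m.py
python3 -m handwheel '[[[0,0,0,0,0,-0.04,0.03]]]' 60| head -1; python3 m.py
```

```text
clock: 22.92
M [-0.509  0.081  0.316] F [-0.3 -2.9  6.3] j7 -1.934 tau7 0.284
clock: 23.0
M [-0.538 -0.007  0.283] F [-0.6 -2.9  6.3] j7 -1.97 tau7 0.278
```

```bash

python3 -m handwheel '[[[0,0,0,0,0,-0.04,0.03]]]' 60| head -1; python3 m.py
python3 -m handwheel '[[[0,0,0,0,0,-0.04,0.03]]]' 60| head -1; python3 m.py
```

```text
clock: 23.08
M [-0.531  0.134  0.279] F [ 0.7 -2.8  6.3] j7 -2.005 tau7 0.271
clock: 23.17
M [-0.552  0.09   0.301] F [-0.5 -2.3  5.9] j7 -2.04 tau7 0.264
```

```bash

python3 -m handwheel '[[[0,0,0,0,0,-0.04,0.03]]]' 60| head -1; python3 m.py
python3 -m handwheel '[[[0,0,0,0,0,-0.04,0.03]]]' 60| head -1; python3 m.py
```

```text
clock: 23.25
M [-0.591  0.056  0.32 ] F [-0.6 -1.8  6.6] j7 -2.075 tau7 0.26
clock: 23.33
M [-0.608  0.165  0.158] F [ 0.2 -2.1  7.3] j7 -2.111 tau7 0.369
```

```bash

python3 -m handwheel '[[[0,0,0,0,0,-0.04,0.03]]]' 60| head -1; python3 m.py
python3 -m handwheel '[[[0,0,0,0,0,0,0.03]]]' 60| head -1; python3 m.py
python3 -c "
from h import *
shot('wrist','w21')"
```

```text
clock: 23.42
M [-0.583  0.082 -0.117] F [-0.6 -2.4  7.7] j7 -2.146 tau7 0.657
clock: 23.5
M [-0.7   -0.027 -0.15 ] F [-0.3 -3.2  7.1] j7 -2.147 tau7 -0.333
```

View pics/w21.png

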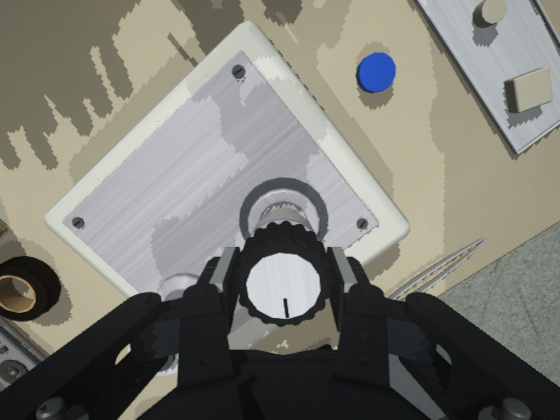

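The torque fell sharply from 0.32 to −0.15 N m: the first click, with the ball now pulling towards the next detent. I'll ease a little further to let it settle in, then release.

```bash

python3 -m handwheel '[[[0,0,0,0,0,-0.04,0.03],[0,0,0,0,0,0,0.03]]]' 60| head -1; python3 m.py
python3 -m handwheel '[[[0,0,0,0,0,-0.03,0.03],[0,0,0,0,0,0,0.03]]]' 60| head -1; python3 m.py
```

```text
clock: 23.72
M [-0.626  0.137  0.216] F [-0.7 -2.9  7.1] j7 -2.181 tau7 -0.638
clock: 23.88
M [-0.63   0.087  0.265] F [ 0.1 -2.5  7.5] j7 -2.207 tau7 -0.557
```

```bash

python3 -m handwheel '[[[0,0,0,0,0,0,0.05],[0,0,0,0,0,0,0.06],[0,0,0,0,0,0,0.075],[0,0,0,0,0,0,0.075],[0,0,0,0,0,0,0.075],[0,0,0,0,0,0,0.075]]]' 60; python3 m.py
python3 - <<'E'
from h import *
shot("wrist","w22")
o=r.get_obs();print(o["tcp_pos"],o["orientation"])
E
```

```text
clock: 24.38
tcp_pos: [0.5075, -0.0756, 0.1873]
orientation: [2.935, -1.12, -0.0]
contact_force: [0.5, -0.3, 0.3]
grip_width: 0.0752
M [-0.049  0.021  0.02 ] F [ 0.5 -0.3  0.3] j7 -2.206 tau7 0.0
[ 0.50757357 -0.07562424  0.18732113] [ 2.93506851e+00 -1.12009289e+00 -3.31560401e-04]
```

View pics/w22.png

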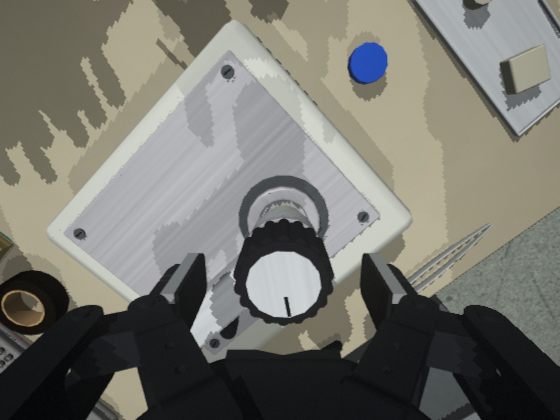

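The knob is released and stands free at (283,285). I'll rise and swing the wrist camera round to the side where pointer and tick now stand, to check the slip.

```bash
python3 -m handwheel '[[[0,0,0.02,0,0,0,0.075],[0,0,0.03,0,0,0,0.075],[0,0,0.02,0,0,0.12,0.075],[0,0,0,0,0,0.12,0.075],[0,0,0,0,0,0.12,0.075],[0,0,0,0,0,0.12,0.075],[0,0,0,0,0,0.12,0.075],[0,0,0,0,0,0.12,0.075],[0,0,0,0,0,0.12,0.075],[0,0,0,0,0,0.12,0.075]]]' 60
python3 -m handwheel '[[[0,0,0,0,0,0.12,0.075],[0,0,0,0,0,0.12,0.075],[0,0,0,0,0,0.12,0.075],[0,0,0,0,0,0.12,0.075],[0,0,0,0,0,0.12,0.075],[0,0,0,0,0,0.12,0.075],[0,0,0,0,0,0.12,0.075],[0,0,0,0,0,0.12,0.075],[0,0,0,0,0,0.12,0.075],[0,0,0,0,0,0.12,0.075]]]' 60
python3 -m handwheel '[[[0,0,0,0,0,0.12,0.075],[0,0,0,0,0,0.12,0.075],[-0.004,0.002,0,0,0,0.12,0.075],[-0.009,0.005,0,0,0,0.12,0.075],[-0.009,0.005,0,0,0,0.12,0.075],[-0.009,0.005,0,0,0,0.12,0.075],[-0.004,0.002,0,0,0,0.12,0.075],[0,0,0,0,0,0,0.075],[0,0,0,0,0,0,0.075],[0,0,0,0,0,0,0.075]]]' 60
python3 - <<'E'
from h import *
C,im,d=shot("wrist","w23")
o=r.get_obs();print(o["tcp_pos"],o["orientation"],o["joints"])
E
```

```text
clock: 25.27
tcp_pos: [0.5075, -0.0757, 0.2573]
orientation: [-3.12, -0.371, 0.0]
contact_force: [-0.3, 0.1, 1.4]
grip_width: 0.0748
clock: 26.1
tcp_pos: [0.5075, -0.0757, 0.2573]
orientation: [-2.365, -2.067, 0.0]
contact_force: [-1.0, -0.3, 0.1]
grip_width: 0.0752
clock: 26.93
tcp_pos: [0.473, -0.057, 0.2575]
orientation: [1.33, 2.845, 0.0]
contact_force: [1.1, 0.4, 0.6]
grip_width: 0.075
[ 0.47306371 -0.05695339  0.2574631 ] [1.32952790e+00 2.84598397e+00 3.00972643e-04] [ 0.32336997  0.23251326 -0.38072021  2.04453874  0.11102634  0.88326674
  0.57810259]
```

View pics/w23.png

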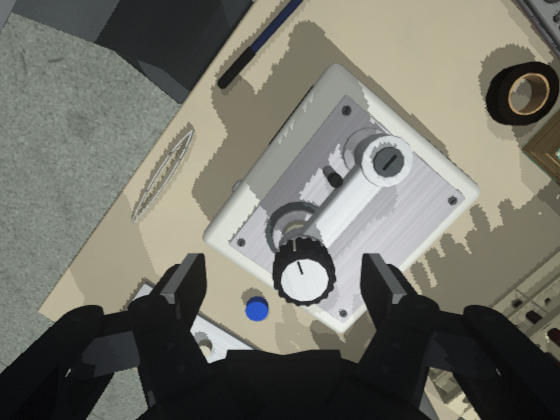

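```bash
python3 -m handwheel '[[[-0.008,0.008,-0.02,0,0,0.06,0.075],[-0.006,0.006,-0.02,0,0,0.1,0.075],[0,0,-0.015,0,0,0.1,0.075],[0,0,0,0,0,0,0.075],[0,0,0,0,0,0,0.075],[0,0,0,0,0,0,0.075]]]' 60
python3 - <<'E'
from h import *
C,im,d=shot("wrist","w24")
o=r.get_obs();print(o["tcp_pos"],o["orientation"])
a=im[210:370,220:380]
cv2.imwrite("pics/w24c.png",cv2.resize(a,None,fx=3.7,fy=3.7,interpolation=cv2.INTER_CUBIC)[:,:,::-1])
for m in r.masks_of("knob_top","wrist")[:1]:print(m["at"],top_of(C,m["pixels"],d,.134,.146))
E
```

```text
clock: 27.48
tcp_pos: [0.4595, -0.0429, 0.2032]
orientation: [0.95, 2.993, 0.001]
contact_force: [-0.2, -0.4, -0.3]
grip_width: 0.0747
[ 0.45966239 -0.04286228  0.2033954 ] [9.49200674e-01 2.99285894e+00 7.97184483e-04]
[282.6, 330.9] (array([ 0.4948, -0.0669,  0.1388]), array([ 0.5012, -0.0716,  0.0207]), np.int64(1452))
```

View pics/w24.png

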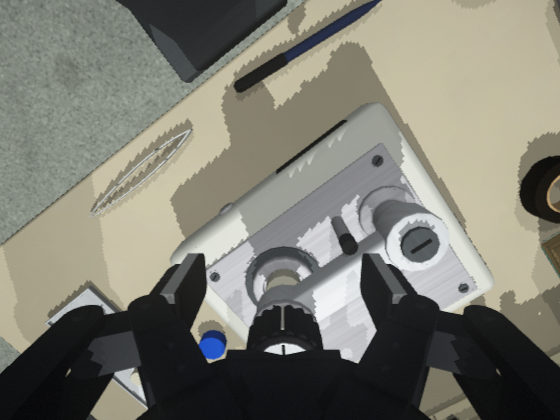

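View pics/w24c.png

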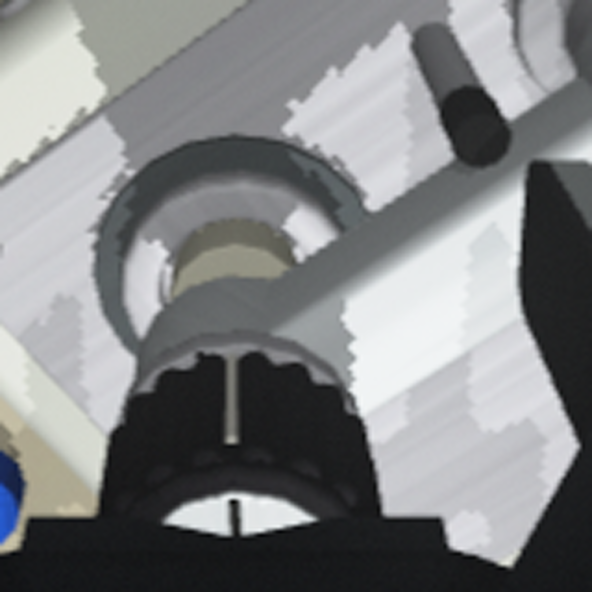

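The pointer and the white flute line are at (232,440) in the crop. I'll enlarge the collar's rim to find the tick.

```bash
python3 - <<'E'
import cv2,numpy as np
im=np.load("pics/w24.npz")["im"]
a=im[285:360,245:325]
a=cv2.resize(a,None,fx=7.5,fy=7.5,interpolation=cv2.INTER_LANCZOS4).astype(float)
a=np.clip((a/255)**.6*255*1.15,0,255).astype(np.uint8)
cv2.imwrite("pics/w24d.png",a[:,:,::-1])
E
```

```text
(no output)
```

View pics/w24d.png

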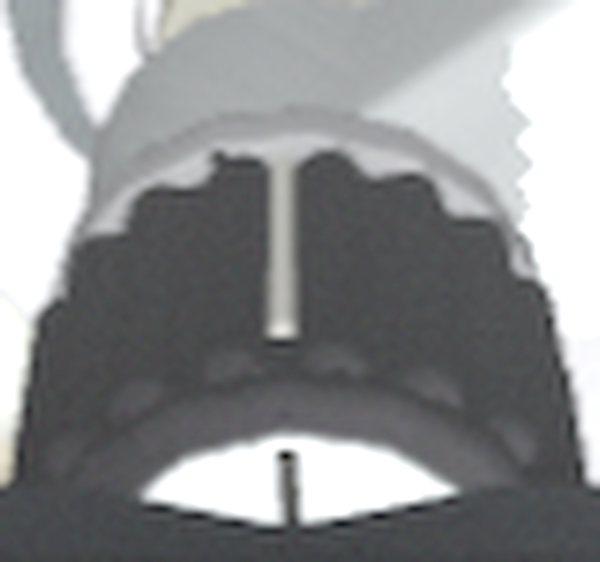

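The tick shows as a dark mark at (218,160), left of the pointer's line at (280,160). That is about 6 mm on the 21.5 mm rim, a slip of about 0.28 rad, so one click. Now I'll rise clear and do a last check.

```bash
python3 -m handwheel '[[[0,0,0.02,0,0,0,0.075],[0,0,0.03,0,0,0,0.075],[0,0,0.03,0,0,0,0.075],[-0.005,0,0.02,0,0,0,0.075],[0,0,0,0,0,0,0.075],[0,0,0,0,0,0,0.075],[0,0,0,0,0,0,0.075],[0,0,0,0,0,0,0.075]]]' 60
python3 - <<'E'
from h import *
C,im,d=shot("wrist","w25")
o=r.get_obs();print(o["clock"],o["tcp_pos"],o["contact_force"])
for m in r.masks_of("knob_top","wrist")[:1]:print(m["at"],top_of(C,m["pixels"],d,.134,.146))
C,im,d=shot("side","s25")
a=[cv2.resize(cv2.imread(f"pics/{n}.png")[150:260,200:310],None,fx=3.5,fy=3.5,interpolation=cv2.INTER_CUBIC) for n in("s16","s25")]
cv2.imwrite("pics/cmp2.png",np.hstack(a))
for l in("square_sample","small_disc"):
  for m in r.masks_of(l,"side")[:1]:print(l,m["p"],np.round(m["at"]))
E
```

```text
clock: 28.25
tcp_pos: [0.4532, -0.0428, 0.3016]
orientation: [-0.945, -2.995, 0.001]
contact_force: [0.1, -0.1, -0.4]
grip_width: 0.0751
28.3 [ 0.45318089 -0.04273483  0.30145262] [ 0.22668764 -0.1217829  -0.2107221 ]
[287.8, 274.9] (array([ 0.5059, -0.0749,  0.14  ]), array([ 0.5078, -0.0759,  0.0225]), np.int64(1870))
square_sample 0.81 [256. 316.]
small_disc 0.57 [291. 304.]
```

View pics/cmp2.png

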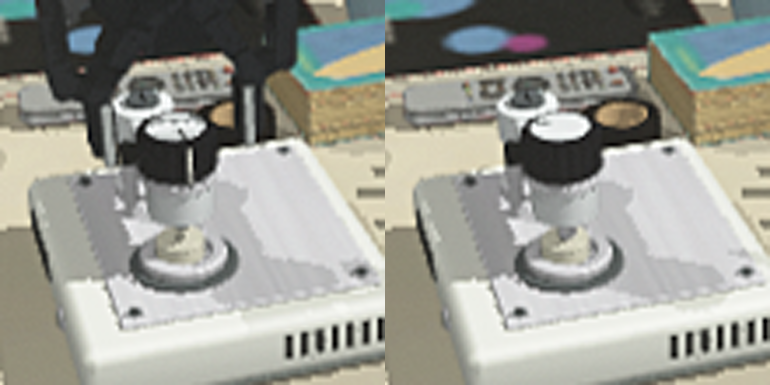

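View pics/w25.png

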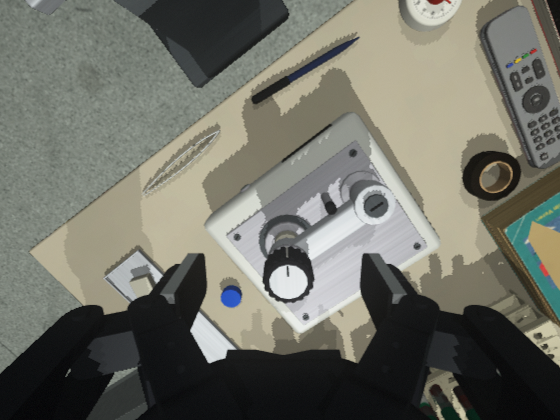

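```bash
python3 - <<'E'
import cv2,numpy as np
a=[cv2.resize(np.load(f"pics/{n}.npz")["im"][198:232,232:272][:,:,::-1],None,fx=9.5,fy=9.5,interpolation=cv2.INTER_NEAREST) for n in("s16","s25")]
cv2.imwrite("pics/cmp3.png",np.hstack(a))
E
```

```text
(no output)
```

View pics/cmp3.png

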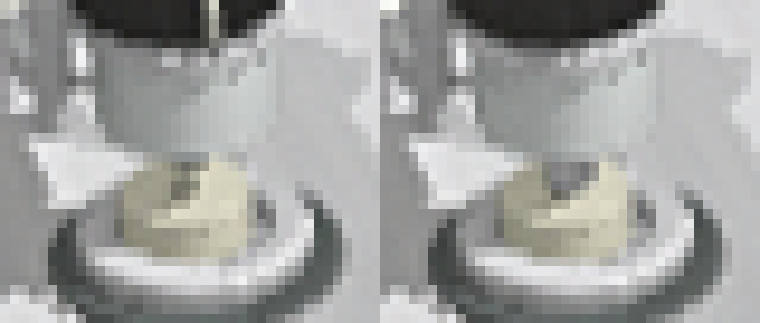

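The grey anvil tip now stands on the sample's top at (570,180), where before there was only its shadow. The sample still sits in the recess and the arm at its stop. Handing in.

```bash
python3 -c "
from bench import r
print(r.hand_in(), r.get_obs()['clock'])"
```

```text
the job is handed in; nothing more can be done
the job is handed in; nothing more can be done
```

The larger round sample is clamped in the recess, and I handed the job in at about 28.5 s of the 72 s allowed. The hand-in gives no verdict, so the checks below are my own.

**What I did:**
- I picked the larger pale disc off the tray, laid it in the recess and let go.
- I swung the press arm clockwise until it stalled against its stop, with about 10 N on the fingers.
- I turned the knob about 2.3 rad clockwise. The torque rose from about 0.19 to 0.32 N m, then fell sharply to −0.15 N m, which was one click.
- After the click I eased on another 0.07 rad and saw the torque come back to about 0.27 N m. I then released the knob and moved clear.

**Last checks:**
- **Sample:** just after placing, it lay level with its top at 68 mm, about 1.6 mm off the recess centre. I did not measure its position again under the press, but it still looked seated.
- **Arm:** the knob axis is at (0.508, −0.076), within a millimetre of the recess centre.
- **Clutch:** the collar tick stands about 6 mm from the pointer line, a slip of about 0.28 rad, so one click.
- **Anvil:** the side view shows its tip on the sample. I could not measure the clamp force; over 14 N is inferred from the torque rise and the click.
- **Other things:** the square sample and small disc looked to be in place in the last side picture. I saw nothing else moved, but did not measure the bottle, vial, forceps or pen.

**Disagreements:** the top camera placed things about 4 mm off in y compared with the wrist camera, so I worked from the wrist camera. Torque readings scattered by about ±0.03 N m.

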